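# Set up the craft table's drying rack and start the timer

## Task

Hook both hanger arms into the slotted drying rack, one in each slot column, pressed in and then down until fully engaged. Hang every lantern that is there by its handle on the arms (either arm, up to two on each), and only then wind the drying timer's key clockwise all the way to its stop. Leave the jar, the cup and the bottle where they stand.

Things in the scene. Friction and masses are not known exactly. Their poses are not given: they have to be found in the camera images.
- rack: Fixed rack: upright grey steel panel 6 mm thick, 230 mm wide, from 150 to 280 mm up, between wooden posts (outer faces at y = +-135 mm), on 20 mm high feet reaching 60 mm forward. The front face looks to the rack's -x. Origin: front face, midway between the two slot columns (y = +-65 mm), table height. Each column: two through slots 16 mm wide, at heights 199-227 and 237-265 mm.
- seat_left (a point): On the rack's front face at the left (+y) slot column, 185 mm up, axes as the rack's. An engaged arm's origin lies here, its axes parallel. To mount an arm: with its origin 14 mm above this point (hooks centred in the slots, 4 mm spare all round) push along +x until the back plate meets the panel, then lower 14 mm until the hook necks rest in the slots.
- seat_right (a point): The same for the right (-y) slot column. Either arm may go into either column, one in each.
- arm0: Aluminium hanger arm, 0.22 kg, starts upright. Bar 14 mm wide, 22 mm high (z 0-22), from x = 0 to -160 mm, 8 mm upturned lip on the last 6 mm. Back plate 44 wide, 66 high, 6 mm thick at x = -6 to 0; from it two hooks 8 mm wide reach to x = 14 mm, at z 4-24 and 42-62: 10 mm neck on top, lip hanging below it at x = 8-14. Origin: underside, rear face of plate. Mass centre x = -60 mm.
- arm1: Aluminium hanger arm, 0.22 kg, starts upright. Bar 14 mm wide, 22 mm high (z 0-22), from x = 0 to -160 mm, 8 mm upturned lip on the last 6 mm. Back plate 44 wide, 66 high, 6 mm thick at x = -6 to 0; from it two hooks 8 mm wide reach to x = 14 mm, at z 4-24 and 42-62: 10 mm neck on top, lip hanging below it at x = 8-14. Origin: underside, rear face of plate. Mass centre x = -60 mm.
- lantern0: Wooden lantern (may be absent), 0.16 kg, 144 mm tall, starts upright. Box body 54 (x) x 64 (y) x 60 mm high; posts at y = +-28 mm (48 mm apart inside) carry a handle bar along y: 12 mm thick (x), 64 mm long, z 120-144 mm. Origin: centre of underside. Hangs with an arm's bar passing between the posts, handle resting on the bar's top; two fit, 50 and 118 mm from the panel.
- lantern1: Wooden lantern (may be absent), 0.16 kg, 144 mm tall, starts upright. Box body 54 (x) x 64 (y) x 60 mm high; posts at y = +-28 mm (48 mm apart inside) carry a handle bar along y: 12 mm thick (x), 64 mm long, z 120-144 mm. Origin: centre of underside. Hangs with an arm's bar passing between the posts, handle resting on the bar's top; two fit, 50 and 118 mm from the panel.
- lantern2: Wooden lantern (may be absent), 0.16 kg, 144 mm tall, starts upright. Box body 54 (x) x 64 (y) x 60 mm high; posts at y = +-28 mm (48 mm apart inside) carry a handle bar along y: 12 mm thick (x), 64 mm long, z 120-144 mm. Origin: centre of underside. Hangs with an arm's bar passing between the posts, handle resting on the bar's top; two fit, 50 and 118 mm from the panel.
- lantern3: Wooden lantern (may be absent), 0.16 kg, 144 mm tall, starts upright. Box body 54 (x) x 64 (y) x 60 mm high; posts at y = +-28 mm (48 mm apart inside) carry a handle bar along y: 12 mm thick (x), 64 mm long, z 120-144 mm. Origin: centre of underside. Hangs with an arm's bar passing between the posts, handle resting on the bar's top; two fit, 50 and 118 mm from the panel.
- handle0 (a point): Centre of the underside of lantern0's handle bar, 120 mm above its base.
- handle1 (a point): Centre of the underside of lantern1's handle bar, 120 mm above its base.
- handle2 (a point): Centre of the underside of lantern2's handle bar, 120 mm above its base.
- handle3 (a point): Centre of the underside of lantern3's handle bar, 120 mm above its base.
- timer: Fixed wind-up drying timer: white box 100 x 100 x 55 mm, grey disc (76 mm across, 4 mm high) and upright steel wing key on top. Origin: centre of its underside.
- key_wing (a point): Centre of the key's flat wing, on its vertical axis, 92 mm above the table. The wing is 56 mm long (x), 10 mm thick (y), 34 mm high: its top is at 109 mm. Turns with the key.
- key (a joint): Angle of the winding key in rad; grows as it is turned clockwise seen from above (against a spring, 0.09 to 0.15 N m); 0 = run down, 4.71 = fully wound, at a firm stop. Friction holds it where it is let go. Starts partly wound.
- paint_jar: Bystander: paint jar, 68 mm across, 60 mm high, loose. Origin: centre of underside.
- paper_cup: Bystander: paper cup, 76 mm across, 85 mm high, loose. Origin: centre of underside.
- bottle: Bystander: small paint bottle, 44 mm across, 110 mm high, loose. Origin: centre of underside.
Mind the look-alikes: they are no part of the job. Leave any pink look-alike of the lantern2 alone.

How it is judged:
By the outcome, as a careful person would: the job done as asked, in the order asked, and still so for the second after the job is handed in, with the robot touching nothing.
Of lantern0, lantern1, lantern2, lantern3 only 2 to 4 are there at a start; the rules pass over those that are not, and their reading is None.
At some moment in a run one of arm0, arm1, lantern0, lantern1, lantern2, lantern3 may be knocked a few centimetres aside while the robot is not near it.
It also fails if it takes over 210 s, if anything falls off the work surface, if the arm or the gripper's body presses on something with over 40 N, if the wrist force passes 120 N, or if a joint passes its speed limit or range.

## Robot

A 6-joint arm with a two-finger parallel gripper is mounted at the origin on the work surface. World frame = base frame: x ahead of the robot, y to its left, z up, the work surface at z = 0. Lengths are in m, angles in rad, forces in N, time in s.
With the tool pointing down it reaches from about 0.3 to 1 m from the base axis. Payload 5.1 kg.
Tool frame: the origin (TCP) lies between the finger pads; the fingertips stand r.tip_reach ahead of it and the grasp point (between the pads) is the TCP (r.tip_reach is the distance from the TCP to the fingertips, in m); z points along the fingers, y is the line along which they close (so a half turn about z gives the same grasp; the last joint's range is limited). The gripper opens to 95 mm and grips with 3 to 60 N. Pads are 20 mm wide; open, the fingers measure 119 mm over their backs; the gripper's body (75 mm by 180 mm) begins 59 mm behind the grasp point.
Start: joints at [1.184, 0.124, 1.65, -0, 1.367, -0.083], TCP at [0.194, 0.62, 0.234] pointing down, gripper open.
Joint ranges: [-2.61, 2.61], [-1.02, 2.33], [0.03, 2.71], [-1.35, 4.49], [0.32, 2.68], [-2.91, 2.91]. Speed limits (rad/s): [2.57, 2.57, 3.14, 3.14, 3.14, 3.14].

## Interface

Orientations are given as a unit quaternion [w, x, y, z].
In Python, from bench import r, eyes, ticket gives the robot as it stands.
- The arm moves only by the tool send_rows, never from a script. Its argument "steps" is a list that holds one entry, the list of rows, each a list of 7 numbers: the opening, from -1 (shut) to 1 (fully open), then the shift along the tool's x, y, z normalised to -1 to 1, where 1 is 0.15 m, then the turn, a rotation vector about the tool's x, y, z normalised to -1 to 1, where 1 is 90 degrees. In form: [[[grip, tx, ty, tz, wx, wy, wz], ...]]. A call has 1 to 20 rows; each row is the pose to reach, as a shift and turn from the pose commanded when the call began, along the tool's axes at that moment; what a row does not reach only later rows make up. A row lasts 1/8 s, in which the tool goes at most 62.5 mm and 10.7 degrees, less where a joint would pass 70% of its speed; a pose out of reach is approached as far as the arm can. A call with a number of a shift or a turn outside -1 to 1 is refused whole. A call with a gripper value outside its range is refused whole. The fingers move at their own pace and stop on an object; the grip force is fixed at half the most. Time passes only in rows, so rows that repeat a pose let the fingers close. It gives the time, the measured TCP pose, the force, the opening and the grip force at its end, in the units of the state.
- r.observe(): the state, without advancing time (a new reading comes with each control period).
- eyes.snapshot(name): name is "scene" or "top" or "wrist"; returns a dict with "pixels" (480x640x3 uint8, red, green, blue), "mtx" (3x3 intrinsics, pixels), "R" (3x3) and "t" (3): a world point X has camera coordinates R X + t. Camera axes: x right, y down, z forward; pixel columns grow to the right and rows downward; lengths in m; the calibration is good to about 2 mm. A picture is of the moment at which its call begins. There is no depth.
- ticket.sign_off(): hands the job in; it is judged then, once.
The state is a dict: "t": time; "joints": joint angles; "dq": joint speeds; "joint_torque": joint torques, N m; "ee_pos": TCP position; "ee_rot": TCP orientation; "wrist_force": force on the tool from outside, world axes, zero at the start; "wrist_torque": the same for the moment, N m; "gripper_width": finger opening in m; "grip_force": force on a finger pad.
Only numpy, scipy, OpenCV 4.12 (cv2) and the standard library are available. Lean on these libraries where they do the work, as an engineer would, in place of code of your own. Each camera call takes 0.05 s, during which the arm holds its last target. There are 200 camera calls.

## Working session

There is one attempt and no reset: what is moved stays moved. The work goes in short steps, Python scripts to look and compute and a tool call to move; the robot and the scene stay as the last step left them, time stands still between calls to the robot, and variables do not carry over. Pictures are saved under pics/ and viewed, at most 14 in all, crops included, and the job is handed in when it is done.

Besides the shell and the picture viewer there is one more tool, called after ">>>" as name(argument=value, ...) on one line, values as JSON. send_rows: Moves the arm, as the interface text tells. Its arguments: {"type":"object","properties":{"steps":{"type":"array","items":{"type":"array","items":{"type":"array","items":{"type":"number"}}}}},"required":["steps"]}

```bash
ls; mkdir -p pics; python3 - <<'E'
from bench import r, eyes, ticket
import cv2
print(r.observe(), r.tip_reach)
for n in ("scene","top","wrist"):
    s=eyes.snapshot(n); cv2.imwrite(f"pics/{n}0.png",s["pixels"][:,:,::-1]); print(n,s["mtx"].tolist(),s["R"].round(4).tolist(),s["t"].tolist())
E
```

```text
pics
{'t': 0.0, 'joints': array([ 1.18439994e+00,  1.24508825e-01,  1.65168717e+00, -2.76153923e-05,
        1.36749434e+00, -8.25959334e-02]), 'dq': array([-0.00083859,  0.00084994,  0.00122448, -0.0013731 ,  0.00047967,
        0.00093109]), 'joint_torque': array([ 8.96416509e-05, -4.17607427e+01, -3.59932351e+01,  7.75234331e-02,
        4.91216616e-02, -1.75743585e-04]), 'ee_pos': array([0.19424798, 0.61965629, 0.23237682]), 'ee_rot': array([-2.30550851e-04,  1.51313897e-01,  9.88485207e-01, -1.02327693e-03]), 'wrist_force': array([ 0.41596557, -0.07617803,  0.37384829]), 'wrist_torque': array([-0.03207441, -0.04893388, -0.02185696]), 'grip_force': 0.0, 'gripper_width': 0.09536559933249207} 0.019
scene [[546.3629950579586, 0.0, 313.646163785602], [0.0, 546.3629950579586, 240.61187933638865], [0.0, 0.0, 1.0]] [[-0.7599, 0.6499, -0.0131], [0.4798, 0.5471, -0.6859], [-0.4386, -0.5275, -0.7276]] [0.37883812890303253, -0.17098684532961983, 1.5508646721890318]
top [[533.3821747998388, 0.0, 319.23495994136096], [0.0, 533.3821747998388, 240.56910544442985], [0.0, 0.0, 1.0]] [[-0.0241, -0.9996, -0.0159], [-0.9881, 0.0262, -0.1519], [0.1522, 0.0121, -0.9883]] [0.06378917930407495, 0.5413024713683278, 1.4310218518566948]
wrist [[388.8292540626039, 0.0, 321.84156754337425], [0.0, 388.8292540626039, 241.40427940169027], [0.0, 0.0, 1.0]] [[0.299, 0.9542, -0.0023], [0.9268, -0.2899, 0.2386], [0.227, -0.0735, -0.9711]] [-0.6489254182852965, -0.02642853294260907, 0.39023405247083537]
```

View pics/scene0.png

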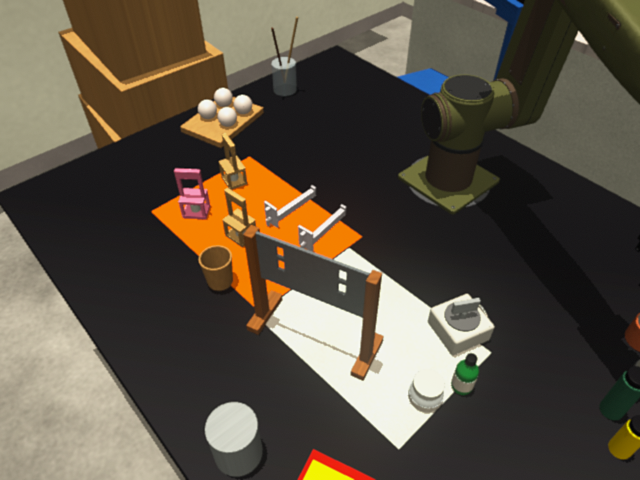

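View pics/top0.png

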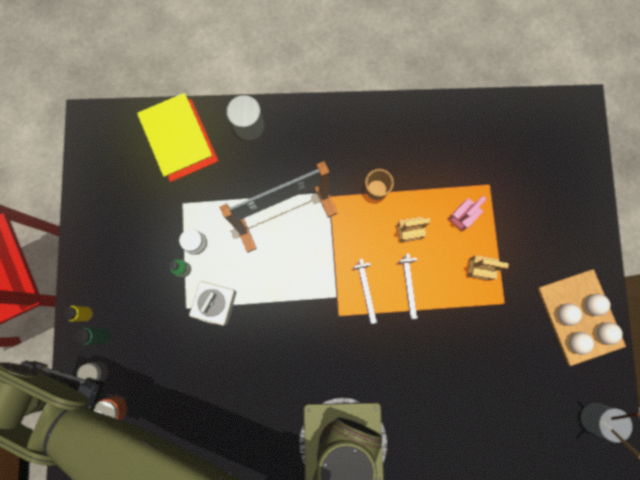

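The scene view looks at the rack's rear: posts at about (255,280) and (370,320), with the arms at (290,205) and (322,228). The top view shows the arms with their plates at (361,265) and (408,259), two wooden lanterns at (413,229) and (487,267), and a pink decoy at (467,213). The rack spans (230,215) to (322,172) and the timer sits at (212,302).

```bash
cat > h.py <<'E'
import numpy as np, cv2
from bench import r, eyes, ticket
from scipy.spatial.transform import Rotation as Ro
def snap(n,save=None):
    s=eyes.snapshot(n)
    if save: cv2.imwrite(f"pics/{save}.png",s["pixels"][:,:,::-1])
    return s
def ray(s,p):
    d=s["R"].T@np.linalg.inv(s["mtx"])@np.array([p[0],p[1],1.]); return -s["R"].T@s["t"], d/np.linalg.norm(d)
def onz(s,p,z):
    c,d=ray(s,p); return c+d*(z-c[2])/d[2]
def onplane(s,p,p0,n):
    c,d=ray(s,p); return c+d*((p0-c)@n)/(d@n)
def tri(views):  # [(snap,px),...] -> point, residual
    A=np.zeros((3,3));b=np.zeros(3);L=[]
    for s,p in views:
        c,d=ray(s,p);P=np.eye(3)-np.outer(d,d);A+=P;b+=P@c;L.append((c,P))
    X=np.linalg.solve(A,b); return X,[float(np.linalg.norm(P@(X-c))) for c,P in L]
def proj(s,X):
    q=s["R"]@np.asarray(X)+s["t"]; q=s["mtx"]@q; return q[:2]/q[2]
def pose():
    o=r.observe(); w,x,y,z=o["ee_rot"]; return o["ee_pos"],Ro.from_quat([x,y,z,w]),o
def down(yaw): # tool z down, tool x at world yaw (rad)
    c,s=np.cos(yaw),np.sin(yaw); x=np.array([c,s,0]);z=np.array([0,0,-1.]); return Ro.from_matrix(np.c_[x,np.cross(z,x),z])
def row(p,R=None,base=None):  # numbers of a row from the present (or base) pose
    p0,R0=base if base else pose()[:2]; R=R0 if R is None else R
    return np.r_[R0.inv().apply(np.asarray(p)-p0)/.15,(R0.inv()*R).as_rotvec()/(np.pi/2)].round(3).tolist()
E
python3 - <<'E'
from h import *
p,R,o=pose(); print("tool axes cols\n",R.as_matrix().round(3))
t=snap("top"); w=snap("wrist")
print("cam in tool", R.inv().apply(-w["R"].T@w["t"]-p).round(3), "axis",R.inv().apply(w["R"][2]).round(3),"xaxis",R.inv().apply(w["R"][0]).round(3))
for n,px,z in [("arm0plate",(361,265),.066),("arm0tip",(374,321),.026),("arm1plate",(408,259),.066),("arm1tip",(413,317),.026),("lanA",(413,222),.144),("lanB",(487,260),.144),("pink",(467,213),.1),("postL",(230,210),.28),("postR",(322,168),.28),("timer",(212,302),.1)]:
    print(n,onz(t,px,z).round(3))
E
```

```text
tool axes cols
 [[-0.954  0.299 -0.001]
 [ 0.299  0.954 -0.001]
 [ 0.    -0.002 -1.   ]]
cam in tool [ 0.068  0.    -0.151] axis [-0.239 -0.     0.971] xaxis [0. 1. 0.]
arm0plate [ 0.469 -0.061  0.066]
arm0tip [ 0.32  -0.094  0.026]
arm1plate [ 0.482 -0.188  0.066]
arm1tip [ 0.328 -0.2    0.026]
lanA [ 0.569 -0.194  0.144]
lanB [ 0.466 -0.376  0.144]
pink [ 0.598 -0.345  0.1  ]
postL [0.584 0.254 0.28 ]
postR [0.679 0.036 0.28 ]
timer [0.379 0.333 0.1  ]
```

>>> send_rows(steps=[[[1, -0.5, -0.4, -0.5, 0, 0, 0], [1, -1, -0.8, -1, 0, 0, 0], [1, -1, -0.8, -1, 0, 0, 0], [1, -1, -0.8, -1, 0, 0, 0], [1, -1, -0.8, -1, 0, 0, 0], [1, -1, -0.8, -1, 0, 0, 0]]])

```text
t: 1.0
ee_pos: [0.3014, 0.4609, 0.3827]
ee_rot: [-0.0, 0.151, 0.988, -0.0]
wrist_force: [0.2, 1.1, 0.2]
gripper_width: 0.0951
grip_force: 0.0
```

>>> send_rows(steps=[[[1, -0.5, -0.4, 0, 0, 0, 0], [1, -1, -0.8, 0, 0, 0, 0], [1, -1, -0.8, 0, 0, 0, 0], [1, -1, -0.8, 0, 0, 0, 0], [1, -1, -0.8, 0, 0, 0, 0]]])

```text
t: 1.62
ee_pos: [0.4084, 0.3022, 0.382]
ee_rot: [-0.001, 0.151, 0.989, -0.001]
wrist_force: [0.3, 0.5, -0.5]
gripper_width: 0.0951
grip_force: 0.0
```

>>> send_rows(steps=[[[1, -0.5, -0.4, 0, 0, 0, 0], [1, -1, -0.8, 0, 0, 0, 0], [1, -1, -0.8, 0, 0, 0, 0], [1, -1, -0.8, 0, 0, 0, 0], [1, -1, -0.8, 0, 0, 0, 0]]])

```text
t: 2.25
ee_pos: [0.5157, 0.1438, 0.3829]
ee_rot: [-0.001, 0.15, 0.989, 0.0]
wrist_force: [0.3, 0.3, 0.8]
gripper_width: 0.0954
grip_force: 0.0
```

```bash
python3 - <<'E'
from h import *
p,R,o=pose(); print(p,o["joints"].round(2),o["t"])
yaw=np.arctan2(.095,.218); print(np.degrees(yaw))
xr=np.array([np.cos(yaw),np.sin(yaw),0]);yr=np.array([-np.sin(yaw),np.cos(yaw),0])
th=np.radians(30); z=xr*np.sin(th)-np.array([0,0,np.cos(th)]); x=np.cross(yr,z)
T=Ro.from_matrix(np.c_[x,yr,z])
c=np.array([.6315,.145,0])
print(row(c-.085*xr+[0,0,.355],T))
E
```

```text
[0.51573007 0.14377088 0.38294113] [ 0.17 -0.18  1.7   0.    1.62 -1.1 ] 2.25
23.546600355772334
[-0.306, -0.133, 0.186, -0.118, -0.32, -0.443]
```

>>> send_rows(steps=[[[1, -0.15, -0.07, 0.1, -0.06, -0.16, -0.22], [1, -0.306, -0.133, 0.186, -0.118, -0.32, -0.443], [1, -0.306, -0.133, 0.186, -0.118, -0.32, -0.443], [1, -0.306, -0.133, 0.186, -0.118, -0.32, -0.443], [1, -0.306, -0.133, 0.186, -0.118, -0.32, -0.443], [1, -0.306, -0.133, 0.186, -0.118, -0.32, -0.443], [1, -0.306, -0.133, 0.186, -0.118, -0.32, -0.443], [1, -0.306, -0.133, 0.186, -0.118, -0.32, -0.443], [1, -0.306, -0.133, 0.186, -0.118, -0.32, -0.443]]])

```text
t: 3.38
ee_pos: [0.5543, 0.1098, 0.3559]
ee_rot: [0.254, -0.196, 0.946, 0.052]
wrist_force: [0.3, -0.4, -0.8]
gripper_width: 0.0949
grip_force: 0.0
```

```bash
python3 - <<'E'
from h import *
print(pose()[0]); w=snap("wrist","w1")
import pickle; pickle.dump(w,open("w1.pkl","wb"))
E
```

```text
[0.55425108 0.10979406 0.35591259]
```

View pics/w1.png

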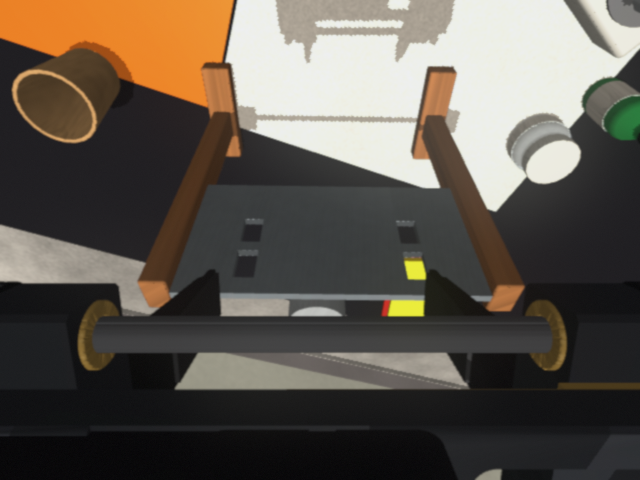

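The wrist view shows the panel with its bottom edge at rows ~186 and top edge at ~295. The slots are at (253,230), (246,264), (407,233) and (414,267), where image right is rack +y. I'll take a second view, shifted sideways.

>>> send_rows(steps=[[[1, 0, -0.3, -0.1, 0, 0, 0], [1, 0, -0.6, -0.2, 0, 0, 0], [1, 0, -0.6, -0.2, 0, 0, 0], [1, 0, -0.6, -0.2, 0, 0, 0]]])

```text
t: 3.92
ee_pos: [0.5758, 0.0209, 0.3814]
ee_rot: [0.254, -0.196, 0.946, 0.052]
wrist_force: [-0.3, 0.2, 0.1]
gripper_width: 0.095
grip_force: 0.0
```

```bash
python3 - <<'E'
from h import *
import pickle
w=snap("wrist"); pickle.dump(w,open("w2.pkl","wb"))
a=pickle.load(open("w1.pkl","rb"))
i1=cv2.resize(a["pixels"][170:310,140:520],None,fx=2,fy=2,interpolation=cv2.INTER_CUBIC)
i2=cv2.resize(w["pixels"][150:310,180:580],None,fx=1.9,fy=1.9,interpolation=cv2.INTER_CUBIC)
c=np.zeros((600,770,3),np.uint8); c[:280,:760]=i1; c[290:290+i2.shape[0],:760]=i2
c=np.clip(c.astype(float)*1.8,0,255).astype(np.uint8)
cv2.imwrite("pics/c1.png",c[:,:,::-1])
E
```

```text
(no output)
```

View pics/c1.png

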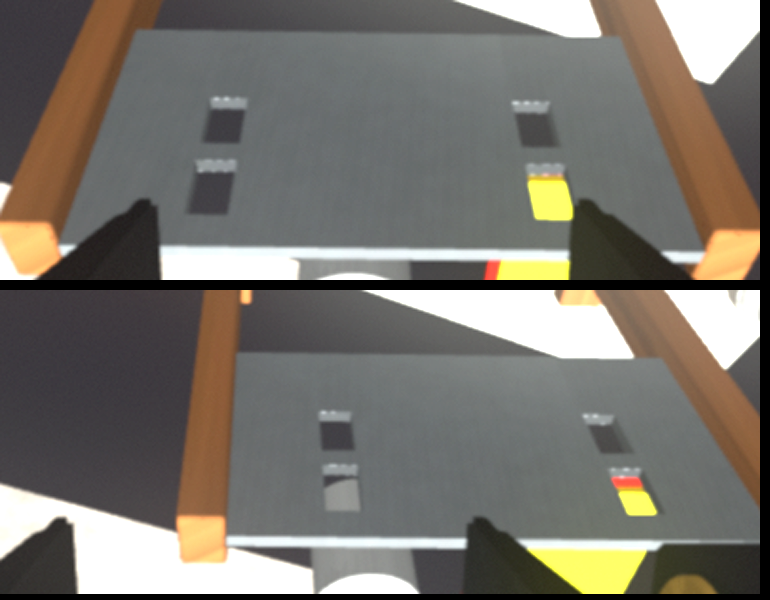

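```bash
cat > rack.py <<'E'
from h import *
import pickle
a=pickle.load(open("w1.pkl","rb"));b=pickle.load(open("w2.pkl","rb"))
# (col sign, ztop?) view1: ytop,xl,xr,ybot,xl,xr ; view2 same
S={(-1,.199):((97,211,248,143,204,243),(411,319,350,450,322,354)),(-1,.237):((159,196,237,214,188,230),(464,323,358,511,327,360)),
(1,.199):((101,512,549,147,521,558),(414,583,614,453,596,628)),(1,.237):((165,526,565,220,534,574),(469,609,641,515,624,656))}
M=[];W=[]
for (s,z),(u,v) in S.items():
    for i,(dz) in ((0,0),(3,.028)):
        for j,dy in ((1,-.008),(2,.008)):
            p=(np.array([u[i+j],u[i]])+.5)/2-.5+[140,170]; q=(np.array([v[i+j],v[i]-290])+.5)/1.9-.5+[180,150]
            X,e=tri([(a,p),(b,q)]); M.append([0,s*.065+dy,z+dz]); W.append(X); print(M[-1],X.round(4),np.round(e,4))
M=np.array(M);W=np.array(W)
mc,wc=M.mean(0),W.mean(0)
R,_=Ro.align_vectors(W-wc,M-mc); t=wc-R.apply(mc)
print("res",(W-R.apply(M)-t).round(4)); print("rpy",R.as_euler("xyz",True),"origin",t, "z mean diff",wc[2]-mc[2])
dy=W[M[:,1]>0].mean(0)-W[M[:,1]<0].mean(0); yaw=np.arctan2(-dy[0],dy[1]); print("yaw",np.degrees(yaw),"sep",np.linalg.norm(dy))
Ry=Ro.from_euler("z",yaw); o=wc-Ry.apply([0,0,mc[2]]); print("origin",o)
for s in(1,-1): print("seat",o+Ry.apply([0,s*.065,.185]))
E
python3 rack.py
```

```text
[0, -0.07300000000000001, 0.199] [0.6571 0.0828 0.1983] [0. 0.]
[0, -0.057, 0.199] [0.6524 0.0977 0.1963] [0. 0.]
[0, -0.07300000000000001, 0.227] [0.6596 0.0843 0.2237] [0.0001 0.0001]
[0, -0.057, 0.227] [0.6556 0.0994 0.2212] [0.0001 0.0001]
[0, -0.07300000000000001, 0.237] [0.6559 0.0822 0.2375] [0. 0.]
[0, -0.057, 0.237] [0.6501 0.0971 0.2368] [0. 0.]
[0, -0.07300000000000001, 0.265] [0.6587 0.0841 0.2632] [0.0001 0.0001]
[0, -0.057, 0.265] [0.6561 0.0991 0.2599] [0. 0.]
[0, 0.057, 0.199] [0.6057 0.2015 0.2006] [0. 0.]
[0, 0.07300000000000001, 0.199] [0.6009 0.2174 0.1984] [0. 0.]
[0, 0.057, 0.227] [0.6112 0.2058 0.2217] [0.0002 0.0002]
[0, 0.07300000000000001, 0.227] [0.6054 0.2201 0.2213] [0.0002 0.0002]
[0, 0.057, 0.237] [0.6062 0.2022 0.2384] [0. 0.]
[0, 0.07300000000000001, 0.237] [0.602  0.2181 0.2359] [0. 0.]
[0, 0.057, 0.265] [0.6105 0.2042 0.2625] [0.0001 0.0001]
[0, 0.07300000000000001, 0.265] [0.6071 0.2204 0.2596] [0.0002 0.0002]
res [[ 0.0002  0.0001  0.0015]
 [ 0.0017  0.0002 -0.0005]
 [ 0.0013  0.001  -0.0011]
 [ 0.0034  0.0013 -0.0036]
 [-0.003  -0.0014  0.0027]
 [-0.0027 -0.0013  0.002 ]
 [-0.0017 -0.0002  0.0004]
 [ 0.0018  0.     -0.0027]
 [-0.0018 -0.0015  0.0039]
 [-0.0006 -0.0004  0.0017]
 [ 0.0022  0.0021 -0.003 ]
 [ 0.0024  0.0016 -0.0034]
 [-0.0033 -0.0016  0.0037]
 [-0.0015 -0.0006  0.0013]
 [-0.0005 -0.0003 -0.0001]
 [ 0.0021  0.001  -0.003 ]]
rpy [-0.05826329  3.33201844 22.28081311] origin [ 0.61853197  0.14568415 -0.00191764] z mean diff -0.0023099582051781253
yaw 22.37509393740947 sep 0.130165862058273
origin [ 0.63092002  0.15101496 -0.00230996]
seat [0.60617657 0.21112122 0.18269004]
seat [0.65566347 0.09090871 0.18269004]
```

```bash
python3 - <<'E'
from h import *
D=down(np.radians(190))
print(row([.43,-.07,.36],D)); print(row([.43,-.21,.36],D,([.43,-.07,.36],D)))
E
```

```text
[1.052, -0.173, -0.445, 0.039, 0.332, 0.146]
[0.162, -0.919, 0.0, 0.0, 0.0, 0.0]
```

>>> send_rows(steps=[[[1, 0.5, -0.08, -0.22, 0.02, 0.166, 0.073], [1, 1, -0.173, -0.445, 0.039, 0.332, 0.146], [1, 1, -0.173, -0.445, 0.039, 0.332, 0.146], [1, 1, -0.173, -0.445, 0.039, 0.332, 0.146], [1, 1, -0.173, -0.445, 0.039, 0.332, 0.146], [1, 1, -0.173, -0.445, 0.039, 0.332, 0.146], [1, 1, -0.173, -0.445, 0.039, 0.332, 0.146]]])

```text
t: 4.85
ee_pos: [0.4366, -0.0675, 0.3644]
ee_rot: [0.001, -0.087, 0.996, -0.0]
wrist_force: [-0.4, 0.1, 0.5]
gripper_width: 0.0953
grip_force: 0.0
```

```bash
python3 - <<'E'
from h import *
import pickle
w=snap("wrist","w3"); pickle.dump(w,open("w3.pkl","wb"))
E
```

>>> send_rows(steps=[[[1, 0.08, -0.45, 0, 0, 0, 0], [1, 0.16, -0.9, 0, 0, 0, 0], [1, 0.16, -0.9, 0, 0, 0, 0], [1, 0.16, -0.9, 0, 0, 0, 0], [1, 0.16, -0.9, 0, 0, 0, 0]]])

```text
t: 5.52
ee_pos: [0.4363, -0.2039, 0.3648]
ee_rot: [0.001, -0.087, 0.996, -0.0]
wrist_force: [-0.1, 0.0, -0.2]
gripper_width: 0.095
grip_force: 0.0
```

```bash
python3 - <<'E'
from h import *
import pickle
w=snap("wrist","w4"); pickle.dump(w,open("w4.pkl","wb"))
E
```

```text
(no output)
```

View pics/w3.png

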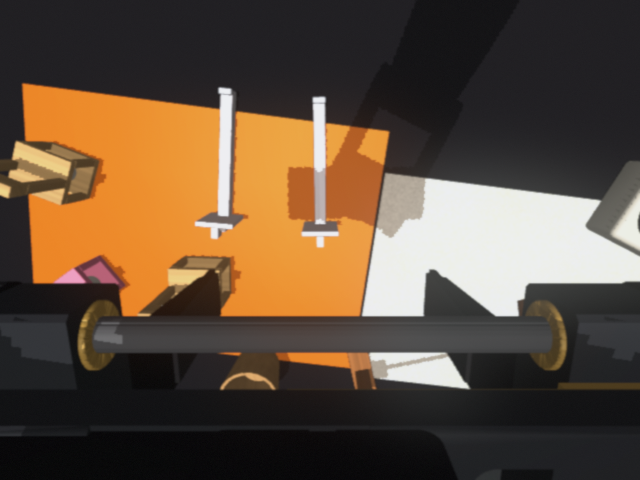

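View pics/w4.png

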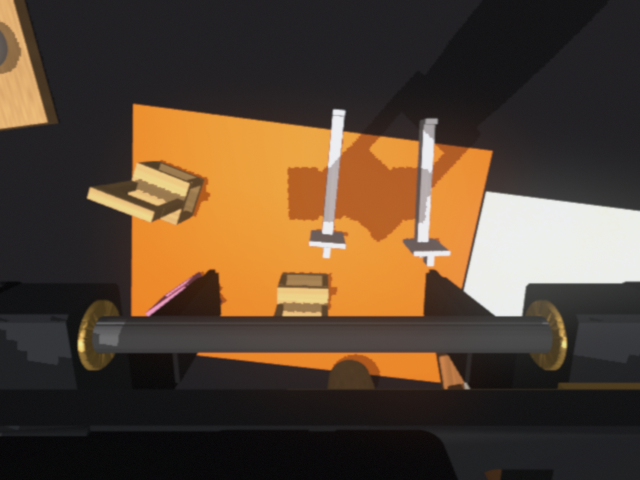

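The arms are at columns ~320 and ~225 in w3, and ~427 and ~333 in w4. Lanterns are at (200,275) and (50,172) in w3. I'll make one enlarged crop to read the corners.

```bash
python3 - <<'E'
from h import *
import pickle
a,b=[pickle.load(open(f"w{i}.pkl","rb")) for i in(3,4)]
f=lambda s,x,y:cv2.resize(s["pixels"][y:y+180,x:x+160],None,fx=2.5,fy=2.5,interpolation=cv2.INTER_CUBIC)
c=np.hstack([f(a,190,75),f(b,300,95)])
cv2.imwrite("pics/c2.png",c[:,:,::-1])
E
```

```text
(no output)
```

View pics/c2.png

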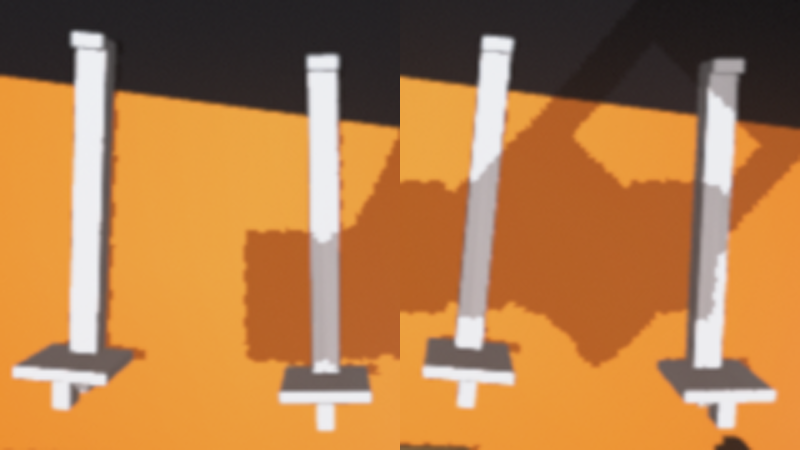

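```bash
python3 - <<'E'
from h import *
import pickle
a,b=[pickle.load(open(f"w{i}.pkl","rb")) for i in(3,4)]
A=lambda p:(np.array(p)+.5)/2.5-.5+[190,75]; B=lambda p:(np.array(p)+.5)/2.5-.5+[300-160,95]
P={"R":{"lip":((322.7,62),(729,66)),"plate":((325,402),(730.5,401.5)),"pl":((279,403),(686,403)),"pr":((371,401),(776,400))},
"L":{"lip":((87.5,39.5),(497.5,44)),"plate":((60,380),(468.5,380)),"pl":((13,376),(424,377)),"pr":((106,384),(513,383))}}
for n,d in P.items():
    X={}
    for k,(p,q) in d.items():
        X[k],e=tri([(a,A(p)),(b,B(q))]); zz={"lip":.03}.get(k,.066)
        print(n,k,X[k].round(4),np.round(e,4),"onz",onz(a,A(p),zz).round(4)[:2],onz(b,B(q),zz).round(4)[:2])
    L=(onz(a,A(d["lip"][0]),.03)+onz(b,B(d["lip"][1]),.03))/2; T=(onz(a,A(d["plate"][0]),.066)+onz(b,B(d["plate"][1]),.066))/2
    v=(T-L)[:2]; print("origin",T,"len",np.linalg.norm(v),"yaw",np.degrees(np.arctan2(v[1],v[0])))
    l,rr=[(onz(a,A(d[k][0]),.066)+onz(b,B(d[k][1]),.066))/2 for k in("pl","pr")]; u=(rr-l)[:2]; print(" plate w",np.linalg.norm(u),"yaw",np.degrees(np.arctan2(-u[0],u[1])))
print(pose()[0],pose()[2]["joints"].round(2))
E
```

```text
R lip [ 0.3192 -0.092   0.0306] [0.0001 0.0001] onz [ 0.3191 -0.092 ] [ 0.3193 -0.0918]
R plate [ 0.4725 -0.0638  0.068 ] [0.0001 0.0001] onz [ 0.4729 -0.0637] [ 0.4731 -0.0631]
R pl [ 0.4764 -0.0851  0.0698] [0.0002 0.0002] onz [ 0.4772 -0.0851] [ 0.4775 -0.084 ]
R pr [ 0.4682 -0.0424  0.0678] [0. 0.] onz [ 0.4686 -0.0423] [ 0.4685 -0.0417]
origin [ 0.47297023 -0.06337694  0.066     ] len 0.15642143951386137 yaw 10.503546980483444
 plate w 0.043433706395946035 yaw 11.675531264114325
L lip [ 0.3285 -0.2026  0.0294] [0.0001 0.0001] onz [ 0.3284 -0.2025] [ 0.3287 -0.2027]
L plate [ 0.4845 -0.189   0.0653] [0.0002 0.0002] onz [ 0.4842 -0.1888] [ 0.4846 -0.189 ]
L pl [ 0.4859 -0.2102  0.0681] [0.0003 0.0003] onz [ 0.4861 -0.2108] [ 0.4868 -0.2102]
L pr [ 0.4828 -0.1675  0.0639] [0. 0.] onz [ 0.4823 -0.1671] [ 0.4823 -0.1678]
origin [ 0.48435764 -0.18888852  0.066     ] len 0.15639863407101715 yaw 5.020406040420877
 plate w 0.04326848372099645 yaw 5.5195031176292355
[ 0.43630141 -0.20378183  0.36484392] [-0.55 -0.31  1.83  0.    1.61 -2.29]
```

```bash
python3 - <<'E'
from h import *
D=down(np.radians(190.6)); o=np.array([.473,-.0634,0]); g=o-.07*np.array([np.cos(np.radians(10.6)),np.sin(np.radians(10.6)),0])
print(g,row(g+[0,0,.215],D))
E
```

```text
[ 0.40419453 -0.07627659  0.        ] [0.064, 0.875, 0.998, -0.001, 0.001, -0.006]
```

>>> send_rows(steps=[[[1, 0.03, 0.4, 0.4, 0, 0, -0.006], [1, 0.064, 0.875, 0.8, 0, 0, -0.006], [1, 0.064, 0.875, 1, 0, 0, -0.006], [1, 0.064, 0.875, 1, 0, 0, -0.006], [1, 0.064, 0.875, 1, 0, 0, -0.006], [1, 0.064, 0.875, 1, 0, 0, -0.006]]])

```text
t: 6.32
ee_pos: [0.4059, -0.0785, 0.2174]
ee_rot: [0.003, -0.091, 0.996, -0.002]
wrist_force: [-0.0, 0.2, 0.0]
gripper_width: 0.0952
grip_force: 0.0
```

>>> send_rows(steps=[[[1, 0, 0, 0.4, 0, 0, 0], [1, 0, 0, 0.8, 0, 0, 0], [1, 0, 0, 0.8, 0, 0, 0], [1, 0, 0, 0.8, 0, 0, 0]]])

```text
t: 6.82
ee_pos: [0.4066, -0.0789, 0.0977]
ee_rot: [0.003, -0.091, 0.996, -0.001]
wrist_force: [0.0, -0.2, 0.3]
gripper_width: 0.0948
grip_force: 0.0
```

```bash
python3 - <<'E'
from h import *
D=down(np.radians(190.6)); print(pose()[0],row([.4042,-.0763,.023],D))
w=snap("wrist"); P=np.array([.473,-.0634,.066])
print(proj(w,P)); cv2.imwrite("pics/w5.png",w["pixels"][:,:,::-1])
E
```

```text
[ 0.40658086 -0.07886649  0.09772312] [0.015, 0.021, 0.498, -0.002, 0.003, -0.002]
[327.10257128 403.60933402]
```

View pics/w5.png

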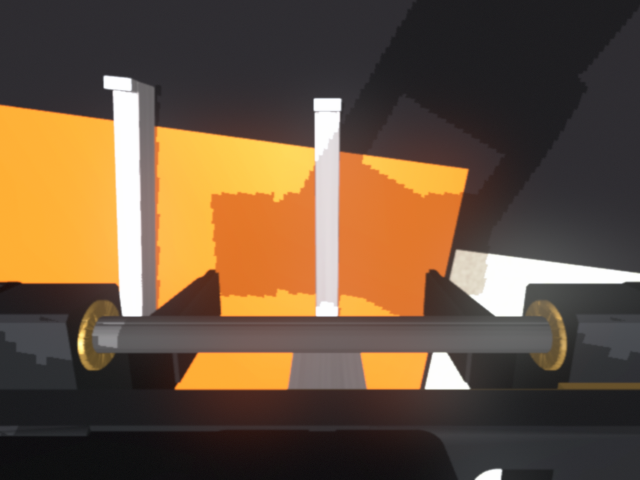

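The bar is centred between the fingers at column ~327. Descending to grip.

>>> send_rows(steps=[[[1, 0.01, 0.02, 0.25, 0, 0, 0], [1, 0.015, 0.021, 0.45, 0, 0, 0], [1, 0.015, 0.021, 0.498, 0, 0, 0], [1, 0.015, 0.021, 0.498, 0, 0, 0], [1, 0.015, 0.021, 0.498, 0, 0, 0], [-1, 0.015, 0.021, 0.498, 0, 0, 0], [-1, 0.015, 0.021, 0.498, 0, 0, 0], [-1, 0.015, 0.021, 0.498, 0, 0, 0], [-1, 0.015, 0.021, 0.498, 0, 0, 0], [-1, 0.015, 0.021, 0.498, 0, 0, 0], [-1, 0.015, 0.021, 0.498, 0, 0, 0], [-1, 0.015, 0.021, 0.498, 0, 0, 0], [-1, 0.015, 0.021, 0.498, 0, 0, 0]]])

```text
t: 8.5
ee_pos: [0.4016, -0.075, 0.0198]
ee_rot: [0.001, -0.091, 0.996, -0.0]
wrist_force: [0.1, 0.2, 0.4]
gripper_width: 0.0205
grip_force: 0.0
```

>>> send_rows(steps=[[[-1, 0, 0, -0.2, 0, 0, 0], [-1, 0, 0, -0.5, 0, 0, 0], [-1, 0, 0, -0.9, 0, 0, 0], [-1, 0, 0, -1, 0, 0, 0], [-1, 0, 0, -1, 0, 0, 0]]])

```text
t: 9.12
ee_pos: [0.4016, -0.0749, 0.17]
ee_rot: [0.001, -0.091, 0.996, -0.001]
wrist_force: [-0.3, 0.1, -2.5]
gripper_width: 0.0135
grip_force: 30.0
```

```bash
python3 - <<'E'
from h import *
p,R,o=pose(); print(p,o["t"],o["gripper_width"],o["grip_force"],o["joints"].round(2))
yr=22.5; D=down(np.radians(180+yr)); X=np.array([np.cos(np.radians(yr)),np.sin(np.radians(yr)),0])
sl=np.array([.6051,.2106,.185])
# tcp rel arm origin: -.07 X, z +.023
for back in (.10,.04): print(sl-(.07+back)*X+[0,0,.014+.023])
print(row(sl-.19*X+[0,0,.1],D))
E
```

```text
[ 0.40158302 -0.07493577  0.16998655] 9.125 0.013453314474996208 29.976731836795807 [-0.32 -0.4   2.23 -0.    1.31 -2.07]
[0.44804048 0.14554382 0.222     ]
[0.50347325 0.16850482 0.222     ]
[-0.443, 1.36, -0.768, -0.001, 0.001, -0.133]
```

>>> send_rows(steps=[[[-1, -0.1, 0.3, -0.2, 0, 0, 0], [-1, -0.2, 0.6, -0.5, 0, 0, -0.05], [-1, -0.35, 0.9, -0.7, 0, 0, -0.1], [-1, -0.443, 1, -0.768, 0, 0, -0.133], [-1, -0.443, 1, -0.768, 0, 0, -0.133], [-1, -0.443, 1, -0.768, 0, 0, -0.133]]])

```text
t: 9.88
ee_pos: [0.4381, 0.0842, 0.2818]
ee_rot: [-0.002, -0.194, 0.981, -0.0]
wrist_force: [-0.4, -0.2, -2.7]
gripper_width: 0.0136
grip_force: 30.0
```

```bash
python3 - <<'E'
from h import *
p,R,o=pose(); print(p,o["gripper_width"],o["wrist_force"])
w=snap("wrist","w6")
# predicted lip-top far/near edge px for several z offsets (tcp above bar underside)
for dz in (.015,.02,.025):
    for gx in (.070,.073): print(dz,gx,[proj(w,p+R.apply([ (x-gx),0,dz-zz])).round(1) for x,zz in ((.160,.030),(.154,.030),(.157,.03))])
g=cv2.cvtColor(w["pixels"],cv2.COLOR_RGB2GRAY); print(g[60:150:1,326].tolist()); print(g[105,290:360].tolist())
E
```

```text
[0.43807007 0.08423311 0.28175652] 0.013550814680222302 [-0.42762432 -0.23485074 -2.69441989]
0.015 0.07 [array([320.1,  74.2]), array([320.1,  93.7]), array([320.1,  84. ])]
0.015 0.073 [array([320.1,  84. ]), array([320.1, 103.3]), array([320.1,  93.7])]
0.02 0.07 [array([320.1,  76.8]), array([320.1,  95.6]), array([320.1,  86.3])]
0.02 0.073 [array([320.1,  86.3]), array([320.2, 104.9]), array([320.1,  95.6])]
0.025 0.07 [array([320.2,  79.3]), array([320.2,  97.4]), array([320.2,  88.4])]
0.025 0.073 [array([320.2,  88.4]), array([320.2, 106.3]), array([320.2,  97.4])]
[34, 35, 33, 33, 34, 34, 34, 34, 34, 34, 34, 35, 35, 35, 34, 34, 35, 34, 34, 35, 35, 34, 35, 35, 35, 35, 36, 36, 37, 36, 36, 36, 37, 36, 37, 37, 37, 44, 84, 140, 169, 175, 176, 176, 176, 176, 175, 176, 175, 175, 176, 176, 176, 175, 169, 146, 123, 148, 169, 173, 173, 173, 173, 172, 172, 173, 173, 173, 173, 174, 173, 173, 174, 173, 174, 174, 174, 173, 173, 173, 174, 173, 173, 173, 172, 174, 173, 173, 174, 173]
[41, 41, 41, 41, 40, 40, 40, 40, 40, 41, 40, 41, 42, 66, 118, 157, 172, 175, 175, 175, 175, 176, 176, 175, 176, 175, 175, 176, 175, 175, 176, 176, 176, 176, 175, 176, 176, 176, 176, 176, 176, 176, 176, 176, 176, 175, 176, 176, 176, 175, 164, 120, 64, 40, 37, 37, 37, 37, 38, 36, 35, 31, 26, 27, 27, 26, 26, 27, 26, 26]
```

View pics/w6.png

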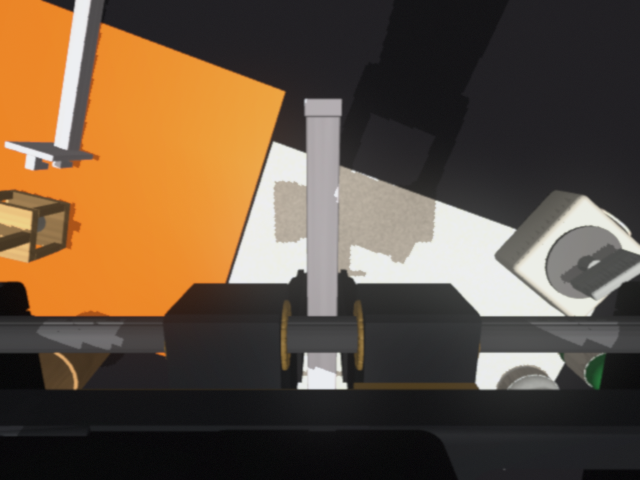

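```bash
cat > bar.py <<'E'
from h import *
def barfit(w,rows,c0=323,W=.014):
    p,R,o=pose(); g=cv2.cvtColor(w["pixels"],cv2.COLOR_RGB2HSV); s=w["pixels"].astype(float).sum(2)
    out=[]
    for y in rows:
        d=np.gradient(s[y]); a=np.abs(d)
        # strongest edges left / right near the bar, subpixel centroid
        def edge(lo,hi):
            i=lo+np.argmax(a[lo:hi]); k=np.arange(i-2,i+3); return (k*a[k]).sum()/a[k].sum()
        l,rr=edge(c0-26,c0-10),edge(c0+10,c0+26)
        Z=w["mtx"][0,0]*W/(rr-l); m=(l+rr)/2
        q=np.linalg.inv(w["mtx"])@[m,y,1]*Z; X=w["R"].T@(q-w["t"]); out.append([y,l,rr,*R.inv().apply(X-p)])
    return np.array(out)
if __name__=="__main__":
    w=snap("wrist"); 
    for n,rows in (("lip",range(101,114,3)),("bar",range(122,290,12))):
        b=barfit(w,rows); print(n); print(b.round(4)); 
        if n=="bar": print(np.polyfit(b[:,3],b[:,5],1),np.polyfit(b[:,3],b[:,4],1))
E
python3 bar.py
```

```text
lip
[[1.010000e+02 3.038057e+02 3.413090e+02 8.370000e-02 1.000000e-03
  2.600000e-03]
 [1.040000e+02 3.037264e+02 3.412367e+02 8.260000e-02 9.000000e-04
  2.300000e-03]
 [1.070000e+02 3.040302e+02 3.411956e+02 8.160000e-02 1.000000e-03
  3.500000e-03]
 [1.100000e+02 3.041001e+02 3.412027e+02 8.060000e-02 1.000000e-03
  3.500000e-03]
 [1.130000e+02 3.040976e+02 3.412015e+02 7.950000e-02 1.000000e-03
  3.200000e-03]]
bar
[[ 1.220000e+02  3.058633e+02  3.396746e+02  7.700000e-02  1.100000e-03
   1.730000e-02]
 [ 1.340000e+02  3.059165e+02  3.391767e+02  7.230000e-02  1.000000e-03
   1.890000e-02]
 [ 1.460000e+02  3.059628e+02  3.390134e+02  6.740000e-02  1.000000e-03
   1.880000e-02]
 [ 1.580000e+02  3.059063e+02  3.389530e+02  6.240000e-02  9.000000e-04
   1.760000e-02]
 [ 1.700000e+02  3.059176e+02  3.396957e+02  5.770000e-02  1.100000e-03
   1.280000e-02]
 [ 1.820000e+02  3.059387e+02  3.387074e+02  5.240000e-02  9.000000e-04
   1.660000e-02]
 [ 1.940000e+02  3.055978e+02  3.379263e+02  4.720000e-02  7.000000e-04
   1.760000e-02]
 [ 2.060000e+02  3.074236e+02  3.375045e+02  4.030000e-02  1.000000e-03
   2.890000e-02]
 [ 2.180000e+02  3.073631e+02  3.374497e+02  3.490000e-02  1.000000e-03
   2.750000e-02]
 [ 2.300000e+02  3.073486e+02  3.364308e+02  2.810000e-02  7.000000e-04
   3.230000e-02]
 [ 2.420000e+02  3.059716e+02  3.364015e+02  2.450000e-02  4.000000e-04
   2.290000e-02]
 [ 2.540000e+02  3.059951e+02  3.487178e+02  3.300000e-02  2.500000e-03
  -2.800000e-02]
 [ 2.660000e+02  3.060338e+02  3.488094e+02  2.920000e-02  2.500000e-03
  -2.910000e-02]
 [ 2.780000e+02  3.067824e+02  3.369412e+02  7.900000e-03  7.000000e-04
   2.050000e-02]]
[0.12372151 0.00830695] [-0.00285245  0.00122838]
```

The grip looks shallow: the bar appears about 19 mm too low and the fingers closed late. I'll set the arm down here and grip it again.

>>> send_rows(steps=[[[-1, 0, 0, 0.3, 0, 0, 0], [-1, 0, 0, 0.7, 0, 0, 0], [-1, 0, 0, 1, 0, 0, 0], [-1, 0, 0, 1, 0, 0, 0], [-1, 0, 0, 1, 0, 0, 0]]])

```text
t: 10.6
ee_pos: [0.4405, 0.0843, 0.1366]
ee_rot: [0.002, -0.194, 0.981, -0.001]
wrist_force: [0.6, 0.0, -1.5]
gripper_width: 0.013
grip_force: 30.0
```

>>> send_rows(steps=[[[-1, 0, 0, 0.2, 0, 0, 0], [-1, 0, 0, 0.4, 0, 0, 0], [-1, 0, 0, 0.5, 0, 0, 0], [-1, 0, 0, 0.55, 0, 0, 0], [-1, 0, 0, 0.58, 0, 0, 0], [-1, 0, 0, 0.6, 0, 0, 0], [-1, 0, 0, 0.6, 0, 0, 0]]])

```text
t: 11.48
ee_pos: [0.4399, 0.0846, 0.0453]
ee_rot: [0.001, -0.195, 0.981, -0.001]
wrist_force: [0.5, 0.5, -1.8]
gripper_width: 0.0141
grip_force: 30.0
```

>>> send_rows(steps=[[[-1, 0, 0, 0.02, 0, 0, 0], [-1, 0, 0, 0.04, 0, 0, 0], [-1, 0, 0, 0.06, 0, 0, 0], [-1, 0, 0, 0.06, 0, 0, 0]]])

```text
t: 11.98
ee_pos: [0.4397, 0.0846, 0.0361]
ee_rot: [0.0, -0.195, 0.981, -0.0]
wrist_force: [-1.9, 1.2, 1.4]
gripper_width: 0.0135
grip_force: 30.0
```

>>> send_rows(steps=[[[-1, 0, 0, 0.02, 0, 0, 0], [-1, 0, 0, 0.03, 0, 0, 0], [-1, 0, 0, 0.03, 0, 0, 0]]])

```text
t: 12.35
ee_pos: [0.4399, 0.0847, 0.0359]
ee_rot: [-0.001, -0.195, 0.981, -0.0]
wrist_force: [-18.3, -1.4, 33.9]
gripper_width: 0.0136
grip_force: 30.0
```

>>> send_rows(steps=[[[0, 0, 0, 0, 0, 0, 0], [0, 0, 0, 0, 0, 0, 0], [0, 0, 0, 0, 0, 0, 0], [0, 0, 0, 0, 0, 0, 0]]])

```text
t: 12.85
ee_pos: [0.4394, 0.0846, 0.031]
ee_rot: [0.0, -0.195, 0.981, -0.001]
wrist_force: [0.8, 0.2, -0.3]
gripper_width: 0.0456
grip_force: 0.0
```

```bash
python3 - <<'E'
from h import *
p,R,o=pose(); print(p,o["gripper_width"],o["wrist_force"])
w=snap("wrist","w7")
for gx in (.07,.075,.08): print(gx,[proj(w,p+R.apply([x-gx,0,p[2]-zz])).round(1) for x,zz in ((.16,.03),(.154,.03),(.154,.022),(.1,.022))])
g=cv2.cvtColor(w["pixels"],cv2.COLOR_RGB2GRAY); print(g[60:160,323].tolist()); print(g[150,280:360].tolist());print(g[260,280:360].tolist())
E
```

```text
[0.43935615 0.08455888 0.03097983] 0.045629221885193534 [ 0.76029781  0.24033809 -0.34322714]
0.07 [array([320.3,  82. ]), array([320.3,  99.4]), array([320.4, 101.7]), array([320.5, 236.6])]
0.075 [array([320.3,  96.5]), array([320.3, 113.5]), array([320.4, 115.2]), array([320.5, 248. ])]
0.08 [array([320.3, 110.7]), array([320.3, 127.5]), array([320.4, 128.4]), array([320.5, 259.3])]
[33, 34, 35, 34, 34, 34, 34, 34, 34, 34, 33, 34, 35, 34, 34, 35, 34, 34, 35, 35, 34, 35, 35, 33, 35, 35, 35, 36, 37, 35, 35, 34, 33, 32, 30, 30, 33, 64, 119, 163, 174, 175, 175, 175, 175, 176, 176, 176, 176, 176, 176, 176, 176, 175, 165, 134, 123, 158, 169, 170, 170, 170, 170, 170, 170, 170, 170, 170, 170, 170, 170, 170, 170, 170, 170, 170, 170, 170, 170, 170, 170, 170, 170, 170, 170, 170, 171, 170, 171, 170, 171, 171, 171, 171, 171, 171, 171, 171, 171, 171]
[53, 51, 52, 52, 52, 52, 52, 51, 52, 52, 51, 50, 52, 52, 51, 51, 51, 51, 50, 51, 51, 50, 51, 51, 58, 86, 128, 157, 168, 171, 169, 168, 169, 168, 171, 171, 172, 173, 172, 172, 171, 171, 171, 171, 172, 173, 173, 173, 173, 172, 172, 170, 171, 169, 168, 167, 167, 166, 156, 132, 92, 53, 38, 37, 38, 38, 38, 38, 37, 37, 37, 38, 37, 37, 37, 36, 37, 36, 36, 36]
[173, 172, 171, 170, 169, 168, 167, 167, 168, 169, 171, 172, 173, 173, 174, 174, 175, 175, 176, 176, 177, 179, 179, 179, 178, 172, 157, 156, 166, 170, 170, 169, 169, 169, 169, 171, 171, 170, 170, 172, 172, 172, 173, 172, 173, 172, 172, 170, 170, 170, 169, 169, 169, 170, 170, 170, 165, 155, 150, 158, 167, 169, 171, 173, 174, 176, 176, 176, 177, 176, 176, 174, 173, 171, 171, 172, 175, 176, 178, 177]
```

>>> send_rows(steps=[[[0, 0, 0, 0.04, 0, 0, 0], [0, 0, 0, 0.06, 0, 0, 0], [0, 0, 0, 0.06, 0, 0, 0], [-1, 0, 0, 0.06, 0, 0, 0], [-1, 0, 0, 0.06, 0, 0, 0], [-1, 0, 0, 0.06, 0, 0, 0], [-1, 0, 0, 0.06, 0, 0, 0], [-1, 0, 0, 0.06, 0, 0, 0], [-1, 0, 0, 0.06, 0, 0, 0], [-1, 0, 0, 0.06, 0, 0, 0], [-1, 0, 0, 0.06, 0, 0, 0]]])

```text
t: 14.28
ee_pos: [0.4397, 0.0846, 0.0225]
ee_rot: [0.001, -0.195, 0.981, -0.001]
wrist_force: [-0.5, -0.2, 0.4]
gripper_width: 0.0136
grip_force: 30.0
```

>>> send_rows(steps=[[[-1, 0, 0, -0.2, 0, 0, 0], [-1, 0, 0, -0.6, 0, 0, 0], [-1, 0, 0, -1, 0, 0, 0], [-1, 0, 0, -1, 0, 0, 0], [-1, 0, 0, -1, 0, 0, 0]]])

```text
t: 14.9
ee_pos: [0.4385, 0.0846, 0.171]
ee_rot: [-0.001, -0.195, 0.981, -0.0]
wrist_force: [0.7, -0.2, -2.9]
gripper_width: 0.0137
grip_force: 30.0
```

```bash
python3 - <<'E'
from h import *
p,R,o=pose(); print(p,o["gripper_width"],o["grip_force"],o["joints"].round(2))
yr=22.5; D=down(np.radians(180+yr)); c,s=np.cos(np.radians(yr)),np.sin(np.radians(yr)); X=np.array([c,s,0]);Y=np.array([-s,c,0])
sl=np.array([.6051,.2106,.185])-.001*Y
t=sl-(.0755+.10)*X+[0,0,.014]; t[2]+=.022; print(t,row(t,D))
E
```

```text
[0.43852169 0.08464767 0.17104841] 0.0136939841182621 29.995727241039276 [ 0.07 -0.3   2.15 -0.    1.29 -1.89]
[0.44334183 0.14251518 0.221     ] [-0.177, 0.344, -0.333, -0.0, -0.001, -0.0]
```

>>> send_rows(steps=[[[-1, -0.09, 0.17, -0.17, 0, 0, 0], [-1, -0.177, 0.344, -0.333, 0, 0, 0], [-1, -0.177, 0.344, -0.333, 0, 0, 0], [-1, -0.177, 0.344, -0.333, 0, 0, 0]]])

```text
t: 15.4
ee_pos: [0.4428, 0.1421, 0.2193]
ee_rot: [-0.002, -0.195, 0.981, -0.001]
wrist_force: [0.3, -0.6, -2.8]
gripper_width: 0.0134
grip_force: 30.0
```

>>> send_rows(steps=[[[-1, -0.25, 0, 0, 0, 0, 0], [-1, -0.48, 0, 0, 0, 0, 0], [-1, -0.51, 0, 0, 0, 0, 0], [-1, -0.51, 0, 0, 0, 0, 0], [-1, -0.51, 0, 0, 0, 0, 0]]])

```text
t: 16.02
ee_pos: [0.5139, 0.1712, 0.2215]
ee_rot: [-0.0, -0.195, 0.981, -0.001]
wrist_force: [-0.1, -0.3, -2.7]
gripper_width: 0.0135
grip_force: 30.0
```

```bash
python3 - <<'E'
from h import *
p,R,o=pose(); print(p,o["wrist_force"],R.as_matrix()[:,0])
yr=22.5; D=down(np.radians(180+yr)); c,s=np.cos(np.radians(yr)),np.sin(np.radians(yr)); X=np.array([c,s,0]);Y=np.array([-s,c,0])
sl=np.array([.6051,.2106,.185])-.001*Y
t=sl-(.0755+.0)*X+[0,0,.014]; t[2]+=.022; print(row(t,D))
w=snap("wrist"); sc=snap("scene")
a=cv2.resize(w["pixels"],(400,300)); 
u=proj(sc,sl).astype(int); print(u, proj(sc,sl+[0,0,.061]))
b=cv2.resize(sc["pixels"][u[1]-60:u[1]+40,u[0]-66:u[0]+67],None,fx=3,fy=3,interpolation=cv2.INTER_CUBIC)
out=np.hstack([a,b[:300,:399]]); cv2.imwrite("pics/m1.png",out[:,:,::-1])
E
```

```text
[0.51388014 0.17117653 0.22152545] [-0.08509643 -0.30441006 -2.66738676] [-9.24337963e-01 -3.81573831e-01  8.61042850e-04]
[-0.159, 0.004, 0.003, -0.001, -0.001, -0.001]
[341 297] [342.07145523 276.56368084]
```

View pics/m1.png

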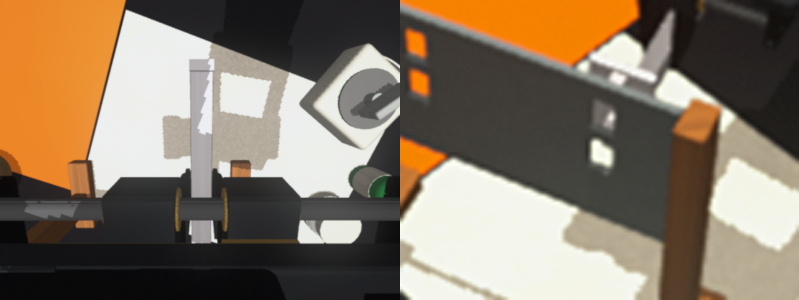

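>>> send_rows(steps=[[[-1, -0.03, 0, 0, 0, 0, 0], [-1, -0.06, 0, 0, 0, 0, 0], [-1, -0.09, 0, 0, 0, 0, 0], [-1, -0.11, 0, 0, 0, 0, 0], [-1, -0.13, 0, 0, 0, 0, 0], [-1, -0.13, 0, 0, 0, 0, 0]]])

```text
t: 16.88
ee_pos: [0.5331, 0.1793, 0.2223]
ee_rot: [0.0, -0.195, 0.981, -0.001]
wrist_force: [-0.6, 0.5, -2.3]
gripper_width: 0.0139
grip_force: 30.0
```

>>> send_rows(steps=[[[-1, -0.01, 0, 0, 0, 0, 0], [-1, -0.02, 0, 0, 0, 0, 0], [-1, -0.03, 0, 0, 0, 0, 0], [-1, -0.03, 0, 0, 0, 0, 0]]])

```text
t: 17.38
ee_pos: [0.5349, 0.18, 0.2222]
ee_rot: [-0.003, -0.195, 0.981, -0.001]
wrist_force: [-8.8, -3.3, 3.2]
gripper_width: 0.014
grip_force: 30.0
```

>>> send_rows(steps=[[[-1, -0.01, 0, 0.02, 0, 0, 0], [-1, -0.01, 0, 0.04, 0, 0, 0], [-1, -0.01, 0, 0.06, 0, 0, 0], [-1, -0.01, 0, 0.08, 0, 0, 0], [-1, -0.01, 0, 0.085, 0, 0, 0], [-1, -0.01, 0, 0.085, 0, 0, 0]]])

```text
t: 18.12
ee_pos: [0.5372, 0.181, 0.21]
ee_rot: [-0.001, -0.195, 0.981, -0.001]
wrist_force: [-7.5, -2.8, 2.4]
gripper_width: 0.0138
grip_force: 30.0
```

>>> send_rows(steps=[[[-1, 0, 0, 0.01, 0, 0, 0], [-1, 0, 0, 0.02, 0, 0, 0], [-1, 0, 0, 0.02, 0, 0, 0]]])

```text
t: 18.5
ee_pos: [0.5373, 0.181, 0.2069]
ee_rot: [-0.001, -0.195, 0.981, -0.001]
wrist_force: [-6.3, -2.3, 2.0]
gripper_width: 0.0137
grip_force: 30.0
```

>>> send_rows(steps=[[[-1, 0, 0, 0.01, 0, 0, 0], [-1, 0, 0, 0.02, 0, 0, 0], [-1, 0, 0, 0.02, 0, 0, 0]]])

```text
t: 18.88
ee_pos: [0.5374, 0.181, 0.2042]
ee_rot: [-0.001, -0.195, 0.981, -0.001]
wrist_force: [-6.9, -3.2, 1.7]
gripper_width: 0.0137
grip_force: 30.0
```

>>> send_rows(steps=[[[-1, 0, 0, 0.01, 0, 0, 0], [-1, 0, 0, 0.02, 0, 0, 0], [-1, 0, 0, 0.02, 0, 0, 0]]])

```text
t: 19.25
ee_pos: [0.5377, 0.1812, 0.2014]
ee_rot: [-0.001, -0.195, 0.981, -0.001]
wrist_force: [-6.6, -2.8, 1.7]
gripper_width: 0.0138
grip_force: 30.0
```

```bash
python3 - <<'E'
from h import *
p,R,o=pose()
sc=snap("scene"); w=snap("wrist")
b=cv2.resize(sc["pixels"][235:335,275:408],None,fx=3.8,fy=3.8,interpolation=cv2.INTER_CUBIC)
a=cv2.resize(w["pixels"][:420,180:460],None,fx=.9,fy=.9)
out=np.zeros((380,b.shape[1]+a.shape[1],3),np.uint8); out[:,:b.shape[1]]=b[:380]; out[:a.shape[0],b.shape[1]:]=a[:380]
cv2.imwrite("pics/m2.png",out[:,:,::-1]); print(out.shape)
g=cv2.cvtColor(w["pixels"],cv2.COLOR_RGB2GRAY); print(g[80:125,323].tolist())
E
```

```text
(380, 757, 3)
[238, 238, 237, 231, 207, 174, 164, 163, 163, 164, 163, 163, 164, 163, 164, 164, 164, 164, 163, 149, 114, 98, 98, 96, 97, 109, 134, 156, 162, 162, 162, 162, 162, 163, 163, 163, 163, 163, 163, 163, 164, 163, 164, 164, 163]
```

View pics/m2.png

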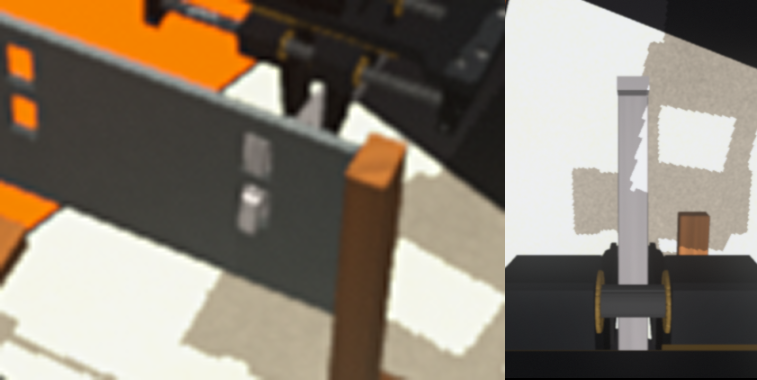

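The scene crop shows the lower hook through its slot at (252,208), but the upper hook isn't protruding at (257,155). The arm pitched lip-down in a weak grip. I'll raise it, retract, and read the pitch from the image numerically.

>>> send_rows(steps=[[[-1, 0, 0, -0.05, 0, 0, 0], [-1, 0, 0, -0.1, 0, 0, 0], [-1, 0, 0, -0.14, 0, 0, 0], [-1, 0, 0, -0.14, 0, 0, 0]]])

```text
t: 19.85
ee_pos: [0.538, 0.1815, 0.2212]
ee_rot: [-0.0, -0.195, 0.981, -0.001]
wrist_force: [-2.4, -1.3, -7.6]
gripper_width: 0.0136
grip_force: 30.0
```

```bash
cat > bp.py <<'E'
from h import *
# bar pitch/slip from the wrist view: rows of lip far edge, lip near edge, bar start, on the bar's centre column
def lip(w=None,c=323):
    w=w or snap("wrist"); g=cv2.cvtColor(w["pixels"],cv2.COLOR_RGB2GRAY).astype(float)[:,c-6:c+7].mean(1)
    d=np.gradient(g); k=[i for i in range(50,170) if abs(d[i])>8 and abs(d[i])==abs(d[i-3:i+4]).max()]
    return [(i,int(d[i])) for i in k]
def pred(w,gx,dz,pitch):  # pitch >0: lip end down; rows of lip far, lip near top, lip foot
    p,R,o=pose(); a=np.radians(pitch); out=[]
    for x,z in ((.160,.030),(.154,.030),(.154,.022)):
        u=x-gx; v=dz-z; out.append(proj(w,p+R.apply([u*np.cos(a)-v*np.sin(a)*1, 0, v*np.cos(a)+u*np.sin(a)]))[1])
    return np.array(out)
def fit(w,rows,dz=.0225):
    from scipy.optimize import least_squares
    return least_squares(lambda q:pred(w,q[0]/1e3,dz,q[1])-rows,[73,0]).x
E
python3 - <<'E'
from bp import *
p,R,o=pose(); print(p,o["wrist_force"]); w=snap("wrist"); print(lip(w)); print(pred(w,.0755,.0225,0),pred(w,.071,.0225,0),pred(w,.071,.0225,8))
s=snap("scene")["pixels"][235:335,275:408]; 
for (x,y) in ((257,155),(252,208),(20,63)): X,Y=int(x/3.8),int(y/3.8); print(s[Y-3:Y+4,X-1:X+2].mean((1,2)).round())
E
```

```text
[0.53802967 0.18147145 0.22117229] [-2.43545653 -1.25299143 -7.56940822]
[(75, -26), (96, 32)]
[ 95.43491276 113.4904909  115.24289434] [ 81.64176732  99.98435323 102.47991391] [ 86.46294875 102.86563107 107.95852957]
[164. 118. 104. 105. 104. 105. 106.]
[156. 116. 105. 111. 113. 110. 103.]
[124. 128. 128. 128. 128. 132. 140.]
```

```bash
python3 - <<'E'
from h import *
sc=snap("scene")
b=cv2.resize(sc["pixels"][245:325,295:385],None,fx=6,fy=6,interpolation=cv2.INTER_CUBIC)
b=np.clip(b*1.4,0,255).astype(np.uint8)
cv2.imwrite("pics/m3.png",b[:,:,::-1])
E
```

```text
(no output)
```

View pics/m3.png

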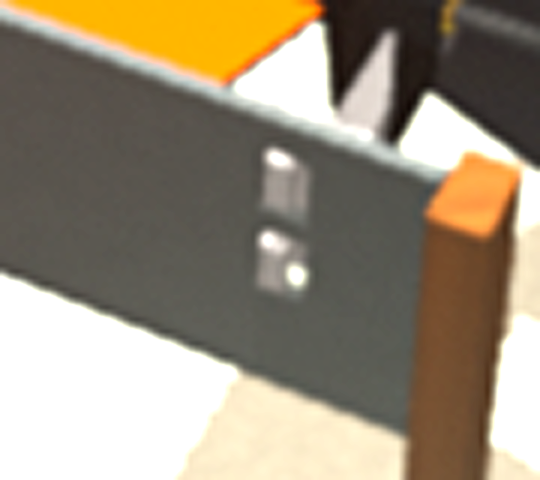

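Now both hooks sit in both slots, at about (283,160) and (275,245), against the slot tops. I'll lower to the level seat height while pressing lightly, checking the pitch.

>>> send_rows(steps=[[[-1, -0.01, 0, 0.03, 0, 0, 0], [-1, -0.02, 0, 0.06, 0, 0, 0], [-1, -0.02, 0, 0.07, 0, 0, 0], [-1, -0.02, 0, 0.07, 0, 0, 0]]])

```text
t: 20.5
ee_pos: [0.5415, 0.1827, 0.2136]
ee_rot: [0.001, -0.195, 0.981, -0.001]
wrist_force: [-8.1, -2.3, 2.4]
gripper_width: 0.0136
grip_force: 30.0
```

```bash
python3 - <<'E'
from bp import *
p,R,o=pose(); print(p,o["wrist_force"]); w=snap("wrist"); print(lip(w)); g=cv2.cvtColor(w["pixels"],cv2.COLOR_RGB2GRAY).astype(int)[70:120,317:330].mean(1).round(); print(g.tolist())
for t in (-4,0,4,8): print(t,pred(w,.071,.0225,t).round(1))
E
```

```text
[0.541542   0.18269232 0.21361235] [-8.05714582 -2.28158705  2.35988972]
[(71, -29), (87, -27), (93, 26)]
[228.0, 188.0, 168.0, 167.0, 167.0, 167.0, 167.0, 167.0, 168.0, 168.0, 168.0, 168.0, 168.0, 168.0, 168.0, 168.0, 163.0, 141.0, 107.0, 95.0, 94.0, 94.0, 106.0, 135.0, 160.0, 166.0, 166.0, 166.0, 166.0, 167.0, 166.0, 167.0, 167.0, 167.0, 167.0, 167.0, 167.0, 167.0, 167.0, 167.0, 167.0, 167.0, 167.0, 167.0, 167.0, 168.0, 168.0, 168.0, 168.0, 167.0]
-4 [ 80.6  99.9 100.8]
0 [ 81.2  99.6 102.1]
4 [ 83.1 100.5 104.4]
8 [ 86.1 102.5 107.6]
```

>>> send_rows(steps=[[[-1, 0.01, 0, -0.03, 0, 0, 0], [-1, 0.015, 0, -0.055, 0, 0, 0], [-1, 0.015, 0, -0.055, 0, 0, 0]]])

```text
t: 20.92
ee_pos: [0.5391, 0.1818, 0.2192]
ee_rot: [0.0, -0.195, 0.981, -0.001]
wrist_force: [-2.1, -1.7, -6.7]
gripper_width: 0.0139
grip_force: 30.0
```

```bash
cat >> bp.py <<'E'
def rep():
    p,R,o=pose(); w=snap("wrist"); l=lip(w); print(p.round(4),o["wrist_force"].round(1),[i for i,_ in l],"Xtcp",round(p[0]*.9239+p[1]*.3827,4))
    return w
if __name__=="__main__":
    w=rep(); print(cv2.cvtColor(w["pixels"],cv2.COLOR_RGB2GRAY).astype(int)[65:110,317:330].mean(1).round().astype(int).tolist())
E
python3 bp.py
```

```text
[0.5391 0.1818 0.2192] [-2.1 -1.7 -6.7] [67, 85, 89] Xtcp 0.5677
[237, 230, 201, 177, 172, 173, 173, 173, 173, 173, 173, 173, 173, 173, 173, 173, 173, 174, 172, 157, 113, 92, 91, 94, 119, 159, 170, 171, 170, 171, 171, 171, 171, 171, 170, 171, 171, 171, 171, 171, 171, 171, 171, 171, 171]
```

```bash
python3 - <<'E'
from bp import *
w=snap("wrist")
for dz in (.018,.0225,.027): print(dz,fit(w,np.array([67.3,84.6,89.4]),dz))
for r_,n in (([97.7,115,117],"regrip level"),([98.5,116,117.5],"w6")): print(n,fit(w,np.array(r_)))
for n,q in (("m2",[84,99.5,106]),("raised",[75,95,96.5]),("last",[71,87.3,93])): print(n,fit(w,np.array(q)))
E
```

```text
0.018 [66.44251901  4.63962811]
0.0225 [65.44314163  4.38762639]
0.027 [64.45653783  4.21166536]
regrip level [76.20742024  1.0099622 ]
w6 [76.52213837 -0.21784559]
m2 [68.67979123 12.04413185]
raised [69.41965445 -3.44939155]
last [65.50946458  7.84074783]
```

>>> send_rows(steps=[[[-1, 0.01, 0, 0, 0, 0, 0], [-1, 0.02, 0, 0, 0, 0, 0], [-1, 0.02, 0, 0, 0, 0, 0]]])

```text
t: 21.4
ee_pos: [0.5371, 0.1809, 0.2203]
ee_rot: [0.002, -0.195, 0.981, -0.0]
wrist_force: [2.4, -0.1, -5.4]
gripper_width: 0.0139
grip_force: 30.0
```

```bash
python3 bp.py
```

```text
[0.5371 0.1809 0.2203] [ 2.4 -0.1 -5.4] [67, 85, 89] Xtcp 0.5655
[237, 229, 193, 174, 174, 174, 174, 174, 174, 174, 174, 174, 174, 174, 174, 174, 174, 175, 173, 157, 113, 92, 92, 105, 137, 164, 171, 171, 171, 171, 171, 171, 171, 171, 171, 171, 171, 172, 172, 172, 172, 172, 172, 172, 172]
```

>>> send_rows(steps=[[[-1, 0, 0, 0, 0, 0.02, 0], [-1, 0, 0, 0, 0, 0.04, 0], [-1, 0, 0, 0, 0, 0.04, 0], [-1, -0.02, 0, 0, 0, 0.04, 0], [-1, -0.035, 0, 0, 0, 0.04, 0], [-1, -0.035, 0, 0, 0, 0.04, 0]]])

```text
t: 22.2
ee_pos: [0.5413, 0.1828, 0.2194]
ee_rot: [-0.03, -0.195, 0.98, -0.007]
wrist_force: [-0.7, -0.7, -1.5]
gripper_width: 0.0141
grip_force: 30.0
```

```bash
python3 bp.py
```

```text
[0.5413 0.1828 0.2194] [-0.7 -0.7 -1.5] [67, 85, 89] Xtcp 0.5701
[237, 228, 193, 175, 174, 175, 175, 175, 175, 175, 175, 176, 175, 175, 176, 176, 176, 176, 174, 158, 112, 90, 90, 103, 137, 165, 172, 172, 172, 172, 173, 173, 173, 173, 173, 173, 173, 173, 173, 173, 173, 173, 173, 173, 173]
```

>>> send_rows(steps=[[[-1, -0.01, 0, 0, 0, 0, 0], [-1, -0.02, 0, 0, 0, 0, 0], [-1, -0.022, 0, 0, 0, 0, 0], [-1, -0.022, 0, 0, 0, 0, 0]]])

```text
t: 22.75
ee_pos: [0.5435, 0.1836, 0.2191]
ee_rot: [-0.031, -0.195, 0.98, -0.007]
wrist_force: [-4.0, -2.1, 0.1]
gripper_width: 0.014
grip_force: 30.0
```

>>> send_rows(steps=[[[-1, 0, 0, 0.02, 0, 0, 0], [-1, -0.002, 0, 0.04, 0, 0, 0], [-1, -0.004, 0, 0.05, 0, 0, 0], [-1, -0.004, 0, 0.05, 0, 0, 0]]])

```text
t: 23.25
ee_pos: [0.5435, 0.1837, 0.2118]
ee_rot: [-0.032, -0.195, 0.98, -0.007]
wrist_force: [-5.7, -2.2, 1.2]
gripper_width: 0.0137
grip_force: 30.0
```

```bash
python3 bp.py
```

```text
[0.5435 0.1837 0.2118] [-5.7 -2.2  1.2] [67, 84, 89] Xtcp 0.5725
[237, 229, 193, 175, 175, 174, 175, 175, 175, 175, 175, 176, 175, 176, 176, 176, 176, 175, 169, 145, 105, 90, 90, 104, 137, 165, 172, 172, 172, 172, 172, 172, 172, 172, 173, 173, 172, 172, 173, 172, 173, 173, 172, 173, 173]
```

>>> send_rows(steps=[[[-1, 0.004, 0, 0.01, 0, 0, 0], [-1, 0.004, 0, 0.02, 0, 0, 0], [-1, 0.003, 0, 0.03, 0, 0, 0], [-1, 0.002, 0, 0.035, 0, 0, 0], [-1, 0.002, 0, 0.035, 0, 0, 0]]])

```text
t: 23.92
ee_pos: [0.5435, 0.1836, 0.2068]
ee_rot: [-0.031, -0.195, 0.98, -0.007]
wrist_force: [-5.6, -2.3, 2.6]
gripper_width: 0.0135
grip_force: 30.0
```

```bash
python3 bp.py
```

```text
[0.5435 0.1836 0.2068] [-5.6 -2.3  2.6] [67, 84, 89] Xtcp 0.5724
[238, 229, 193, 175, 174, 175, 175, 175, 175, 175, 175, 176, 176, 176, 176, 176, 176, 175, 169, 145, 105, 90, 90, 103, 137, 165, 172, 172, 172, 172, 172, 172, 173, 172, 172, 173, 172, 173, 173, 173, 173, 172, 173, 173, 173]
```

>>> send_rows(steps=[[[-1, 0.0, 0, 0.008, 0, 0, 0], [-1, 0.0, 0, 0.015, 0, 0, 0], [-1, 0.0, 0, 0.015, 0, 0, 0]]])

```text
t: 24.35
ee_pos: [0.5436, 0.1837, 0.2052]
ee_rot: [-0.031, -0.195, 0.98, -0.007]
wrist_force: [-6.8, -2.1, 4.9]
gripper_width: 0.0136
grip_force: 30.0
```

```bash
python3 bp.py
```

```text
[0.5436 0.1837 0.2052] [-6.8 -2.1  4.9] [66, 84, 89] Xtcp 0.5725
[235, 221, 187, 173, 173, 173, 173, 173, 173, 174, 174, 174, 174, 174, 174, 174, 174, 173, 160, 121, 95, 90, 90, 104, 137, 164, 171, 171, 171, 171, 171, 171, 171, 171, 171, 171, 171, 171, 171, 171, 171, 171, 171, 172, 172]
```

>>> send_rows(steps=[[[-1, 0.01, 0, 0, 0, 0, 0], [-1, 0.02, 0, 0, 0, 0, 0], [-1, 0.03, 0, 0, 0, 0, 0], [-1, 0.04, 0, 0, 0, 0, 0], [-1, 0.04, 0, 0, 0, 0, 0]]])

```text
t: 25.02
ee_pos: [0.5416, 0.1828, 0.2061]
ee_rot: [-0.025, -0.195, 0.981, -0.006]
wrist_force: [10.3, 4.4, -1.7]
gripper_width: 0.0135
grip_force: 30.0
```

```bash
python3 bp.py
```

```text
[0.5416 0.1828 0.2061] [10.3  4.4 -1.7] [67, 85, 89] Xtcp 0.5703
[238, 233, 213, 184, 175, 174, 174, 175, 175, 175, 175, 175, 175, 176, 176, 176, 176, 176, 175, 165, 133, 100, 90, 92, 119, 160, 172, 172, 172, 172, 172, 172, 172, 173, 172, 172, 172, 173, 173, 172, 173, 172, 173, 173, 173]
```

>>> send_rows(steps=[[[-1, -0.02, 0, 0, 0, 0, 0], [-1, -0.025, 0, 0, 0, 0, 0], [-1, -0.025, 0, 0, 0, 0, 0], [-0.5, -0.025, 0, 0, 0, 0, 0], [-0.4, -0.025, 0, 0, 0, 0, 0], [-0.4, -0.025, 0, 0, 0, 0, 0], [-0.4, -0.025, 0, 0, 0, 0, 0]]])

```text
t: 25.95
ee_pos: [0.5414, 0.1828, 0.2039]
ee_rot: [-0.031, -0.195, 0.98, -0.007]
wrist_force: [0.7, 0.2, 0.0]
gripper_width: 0.0284
grip_force: 0.0
```

```bash
python3 - <<'E'
from bp import *
w=rep(); a=cv2.cvtColor(w["pixels"],cv2.COLOR_RGB2GRAY).astype(int)[55:120,317:330].mean(1).round().astype(int).tolist(); print(a)
sc=snap("scene")
b=cv2.resize(sc["pixels"][245:325,295:385],None,fx=4.4,fy=4.4,interpolation=cv2.INTER_CUBIC)
b=np.clip(b*1.4,0,255).astype(np.uint8)
c=cv2.resize(w["pixels"],(400,300)); o=np.zeros((352,800,3),np.uint8); o[:b.shape[0],:b.shape[1]]=b; o[:300,400:]=c
cv2.imwrite("pics/m4.png",o[:,:,::-1])
E
```

```text
[0.5414 0.1828 0.2039] [0.7 0.2 0. ] [73, 90, 95] Xtcp 0.5701
[238, 238, 238, 238, 238, 238, 238, 238, 238, 238, 238, 238, 239, 239, 239, 239, 238, 233, 212, 181, 172, 172, 172, 172, 172, 172, 173, 173, 173, 173, 173, 173, 173, 173, 167, 144, 106, 92, 91, 99, 127, 161, 170, 170, 170, 171, 171, 171, 171, 171, 170, 171, 171, 171, 171, 171, 171, 171, 171, 171, 171, 171, 171, 171, 171]
```

View pics/m4.png

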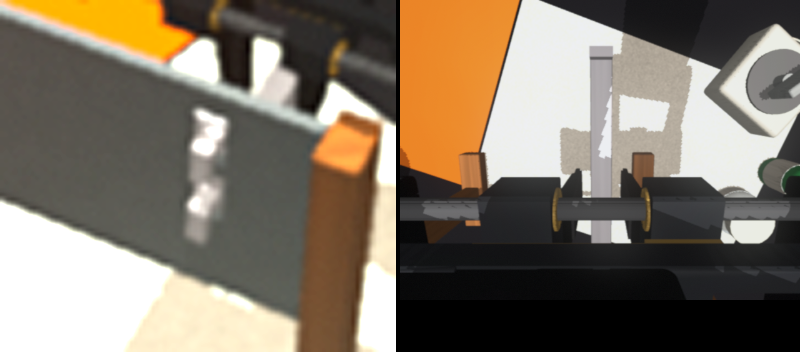

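The crop shows both hook lips hanging behind the panel below their slots, at about (205,150) and (200,220), so the arm is engaged. Next I return to the earlier look pose for the second arm.

>>> send_rows(steps=[[[-0.4, 0, 0, -0.3, 0, 0, 0], [-0.4, 0.02, 0, -0.7, 0, -0.02, 0], [-0.4, 0.04, 0, -1, 0, -0.04, 0], [-0.4, 0.04, 0, -1, 0, -0.04, 0], [-0.4, 0.04, 0, -1, 0, -0.04, 0]]])

```text
t: 26.68
ee_pos: [0.5443, 0.1842, 0.3537]
ee_rot: [-0.0, -0.195, 0.981, -0.001]
wrist_force: [-0.0, -0.3, -1.3]
gripper_width: 0.0284
grip_force: 0.0
```

>>> send_rows(steps=[[[1, 0.3, -0.35, -0.07, 0, 0, 0], [1, 0.545, -0.7, -0.07, 0, 0, 0], [1, 0.545, -0.7, -0.07, 0, 0, 0], [1, 0.545, -0.7, -0.07, 0, 0, 0]]])

```text
t: 27.18
ee_pos: [0.5088, 0.0557, 0.3631]
ee_rot: [-0.001, -0.194, 0.981, -0.0]
wrist_force: [1.2, 0.1, -0.1]
gripper_width: 0.0628
grip_force: 0.0
```

>>> send_rows(steps=[[[1, 0.3, -0.35, 0, 0, 0, 0], [1, 0.545, -0.7, 0, 0, 0, 0], [1, 0.545, -0.7, 0, 0, 0, 0], [1, 0.545, -0.7, 0, 0, 0, 0]]])

```text
t: 27.68
ee_pos: [0.4741, -0.0715, 0.3643]
ee_rot: [0.0, -0.195, 0.981, 0.0]
wrist_force: [-1.7, 1.0, -0.8]
gripper_width: 0.0943
grip_force: 0.0
```

```bash
python3 - <<'E'
from h import *
D=down(np.radians(190)); print(pose()[0]); print(row([.4363,-.2039,.3648],D))
E
```

```text
[ 0.47407126 -0.07148405  0.36427756]
[0.57, -0.719, -0.004, 0.0, 0.0, 0.139]
```

>>> send_rows(steps=[[[1, 0.3, -0.35, 0, 0, 0, 0.07], [1, 0.57, -0.719, 0, 0, 0, 0.139], [1, 0.57, -0.719, 0, 0, 0, 0.139], [1, 0.57, -0.719, 0, 0, 0, 0.139], [1, 0.57, -0.719, 0, 0, 0, 0.139], [1, 0.57, -0.719, 0, 0, 0, 0.139]]])

```text
t: 28.42
ee_pos: [0.4365, -0.2032, 0.3652]
ee_rot: [0.001, -0.088, 0.996, -0.0]
wrist_force: [0.9, 0.3, 0.3]
gripper_width: 0.0953
grip_force: 0.0
```

```bash
python3 - <<'E'
from h import *
import pickle
w=snap("wrist"); pickle.dump(w,open("w8.pkl","wb")); o=pickle.load(open("w4.pkl","rb"))
print(pose()[0],np.linalg.norm(w["t"]-o["t"]))
# non-orange (grey) blobs in both, on the mat
for s in(o,w):
    h=cv2.cvtColor(s["pixels"],cv2.COLOR_RGB2HSV); m=((h[...,1]<60)&(h[...,2]>90)).astype(np.uint8); m[280:]=0
    n,l,st,c=cv2.connectedComponentsWithStats(m)
    print("grey",[(st[i].tolist(),c[i].round(1).tolist()) for i in range(1,n) if st[i,4]>300])
    y=((h[...,0]>18)&(h[...,0]<30)&(h[...,1]>60)&(h[...,1]<170)&(h[...,2]>120)).astype(np.uint8); y[300:]=0
    n,l,st,c=cv2.connectedComponentsWithStats(y)
    print("wood",[(st[i].tolist(),c[i].round(1).tolist()) for i in range(1,n) if st[i,4]>300])
E
```

```text
[ 0.43640889 -0.20339392  0.36519968] 0.0004880553428807027
grey [([309, 109, 37, 149, 1962], [331.3, 188.7]), ([405, 118, 45, 148, 2267], [425.4, 198.4]), ([465, 191, 175, 89, 13227], [553.4, 240.2])]
wood [([133, 164, 55, 33, 779], [160.6, 180.0]), ([87, 190, 66, 32, 640], [119.8, 205.1]), ([278, 288, 50, 12, 553], [301.8, 293.9])]
grey [([309, 108, 37, 150, 1957], [330.8, 188.4]), ([464, 191, 176, 89, 13259], [553.0, 240.2])]
wood [([133, 163, 55, 33, 775], [160.3, 179.5]), ([87, 189, 65, 32, 637], [119.1, 204.4]), ([277, 288, 50, 12, 567], [301.1, 293.8])]
```

```bash
python3 - <<'E'
from h import *
D=down(np.radians(185.1)); print(row([.4226,-.1950,.225],D)); print(row([.4226,-.1950,.225],D)[2])
E
```

```text
[0.082, 0.072, 0.934, -0.001, 0.001, 0.055]
0.934
```

>>> send_rows(steps=[[[1, 0.04, 0.03, 0.4, 0, 0, 0.03], [1, 0.082, 0.072, 0.8, 0, 0, 0.055], [1, 0.082, 0.072, 0.934, 0, 0, 0.055], [1, 0.082, 0.072, 0.934, 0, 0, 0.055], [1, 0.082, 0.072, 0.934, 0, 0, 0.055]]])

```text
t: 29.1
ee_pos: [0.4238, -0.1971, 0.2282]
ee_rot: [0.003, -0.044, 0.999, -0.002]
wrist_force: [0.4, 1.0, 1.8]
gripper_width: 0.0951
grip_force: 0.0
```

>>> send_rows(steps=[[[1, 0, 0, 0.4, 0, 0, 0], [1, 0, 0, 0.8, 0, 0, 0], [1, 0, 0, 0.9, 0, 0, 0], [1, 0, 0, 0.9, 0, 0, 0], [1, 0, 0, 0.9, 0, 0, 0]]])

```text
t: 29.72
ee_pos: [0.4246, -0.1977, 0.0935]
ee_rot: [0.003, -0.044, 0.999, -0.002]
wrist_force: [-0.7, -0.9, 0.4]
gripper_width: 0.095
grip_force: 0.0
```

```bash
python3 - <<'E'
from h import *
D=down(np.radians(185.1)); print(pose()[0],row([.4226,-.1950,.022],D))
E
```

```text
[ 0.42458207 -0.19770629  0.09345773] [0.014, 0.021, 0.476, -0.003, 0.004, -0.001]
```

>>> send_rows(steps=[[[1, 0.014, 0.021, 0.25, -0.003, 0.004, 0], [1, 0.014, 0.021, 0.42, -0.003, 0.004, 0], [1, 0.014, 0.021, 0.476, -0.003, 0.004, 0], [1, 0.014, 0.021, 0.476, -0.003, 0.004, 0], [0, 0.014, 0.021, 0.476, -0.003, 0.004, 0], [0, 0.014, 0.021, 0.476, -0.003, 0.004, 0], [-0.4, 0.014, 0.021, 0.476, -0.003, 0.004, 0], [-1, 0.014, 0.021, 0.476, -0.003, 0.004, 0], [-1, 0.014, 0.021, 0.476, -0.003, 0.004, 0], [-1, 0.014, 0.021, 0.476, -0.003, 0.004, 0], [-1, 0.014, 0.021, 0.476, -0.003, 0.004, 0], [-1, 0.014, 0.021, 0.476, -0.003, 0.004, 0], [-1, 0.014, 0.021, 0.476, -0.003, 0.004, 0], [-1, 0.014, 0.021, 0.476, -0.003, 0.004, 0]]])

```text
t: 31.48
ee_pos: [0.4207, -0.194, 0.0193]
ee_rot: [-0.002, -0.044, 0.999, 0.001]
wrist_force: [-0.8, -2.8, 6.0]
gripper_width: 0.0136
grip_force: 31.3
```

```bash
python3 - <<'E'
from bp import *
p,R,o=pose(); print(p,o["gripper_width"],o["grip_force"]); w=rep()
a=cv2.cvtColor(w["pixels"],cv2.COLOR_RGB2GRAY).astype(int)[50:140,317:330].mean(1).round().astype(int).tolist(); print(a)
for gx in (.06,.065,.07): print(pred(w,gx,p[2],0))
E
```

```text
[ 0.42066918 -0.1939521   0.01928681] 0.01361259191562641 31.280031634960324
[ 0.4207 -0.194   0.0193] [-0.8 -2.8  6. ] [58, 79] Xtcp 0.3144
[57, 57, 57, 58, 58, 58, 59, 71, 138, 237, 255, 255, 255, 255, 255, 255, 255, 255, 255, 255, 255, 255, 255, 255, 255, 255, 255, 255, 250, 182, 132, 149, 203, 245, 254, 255, 255, 255, 255, 255, 255, 255, 255, 255, 255, 255, 255, 255, 255, 255, 255, 255, 255, 255, 255, 255, 255, 255, 255, 255, 255, 255, 255, 255, 255, 255, 255, 255, 255, 255, 255, 255, 255, 255, 255, 255, 255, 255, 255, 255, 255, 255, 255, 255, 255, 255, 254, 253, 252, 252]
[44.51114733 64.08152439 68.68840176]
[60.84974171 80.06434667 83.73925503]
[76.89104743 95.75949436 98.53420649]
```

>>> send_rows(steps=[[[-1, 0, 0, -0.05, 0, 0, 0], [-1, 0, 0, -0.2, 0, 0, 0], [-1, 0, 0, -0.5, 0, 0, 0], [-1, 0, 0, -0.8, 0, 0, 0], [-1, 0, 0, -1, 0, 0, 0], [-1, 0, 0, -1, 0, 0, 0], [-1, 0, 0, -1, 0, 0, 0]]])

```text
t: 32.4
ee_pos: [0.4195, -0.1929, 0.1662]
ee_rot: [-0.004, -0.044, 0.999, 0.003]
wrist_force: [0.1, 0.2, -3.4]
gripper_width: 0.0139
grip_force: 30.0
```

```bash
python3 - <<'E'
from h import *
X,Y=.473,-.1677; t=[X*.9239-Y*.3827,X*.3827+Y*.9239,.216]; D=down(np.radians(202.5))
p,R,o=pose(); print(p,o["wrist_force"],t,row(t,D))
E
```

```text
[ 0.41950783 -0.19287123  0.16618233] [ 0.13482108  0.15084669 -3.38986497] [0.5011834900000001, 0.026079069999999982, 0.216] [-0.667, 1.409, -0.328, 0.005, -0.005, -0.194]
```

>>> send_rows(steps=[[[-1, -0.1, 0.3, -0.15, 0, 0, -0.05], [-1, -0.25, 0.7, -0.3, 0, 0, -0.1], [-1, -0.33, 0.9, -0.33, 0, 0, -0.194], [-1, -0.33, 0.9, -0.33, 0.005, -0.005, -0.194], [-1, -0.33, 0.9, -0.33, 0.005, -0.005, -0.194]]])

```text
t: 33.02
ee_pos: [0.4574, -0.0551, 0.2159]
ee_rot: [-0.0, -0.194, 0.981, -0.001]
wrist_force: [0.4, -0.3, -2.2]
gripper_width: 0.0136
grip_force: 30.0
```

```bash
python3 - <<'E'
from h import *
X,Y=.473,-.1677; t=[X*.9239-Y*.3827,X*.3827+Y*.9239,.216]; D=down(np.radians(202.5))
p,R,o=pose(); print(p,o["wrist_force"],row(t,D))
E
```

```text
[ 0.45735254 -0.05514954  0.21593169] [ 0.43510242 -0.26659817 -2.22889675] [-0.477, 0.389, -0.002, -0.001, -0.001, -0.001]
```

>>> send_rows(steps=[[[-1, -0.2, 0.2, 0, 0, 0, 0], [-1, -0.477, 0.389, 0, 0, 0, 0], [-1, -0.477, 0.389, 0, 0, 0, 0], [-1, -0.477, 0.389, 0, 0, 0, 0], [-1, -0.7, 0.389, 0, 0, 0, 0], [-1, -0.95, 0.389, 0, 0, 0, 0], [-1, -0.98, 0.389, 0, 0, 0, 0], [-1, -0.98, 0.389, 0, 0, 0, 0]]])

```text
t: 34.02
ee_pos: [0.5715, 0.0536, 0.2179]
ee_rot: [0.001, -0.194, 0.981, -0.002]
wrist_force: [-0.4, 0.3, -1.8]
gripper_width: 0.0137
grip_force: 30.0
```

```bash
python3 - <<'E'
from bp import *
p,R,o=pose(); print(p,"X,Y",p[0]*.9239+p[1]*.3827,-p[0]*.3827+p[1]*.9239); w=rep()
print(cv2.cvtColor(w["pixels"],cv2.COLOR_RGB2GRAY).astype(int)[50:110,317:330].mean(1).round().astype(int).tolist())
for gx in (.06,.065,.07): print(pred(w,gx,.0195,0))
print(row([*(np.array([[.9239,-.3827],[.3827,.9239]])@[.6373-.0645,-.1677]),.216],down(np.radians(202.5))))
E
```

```text
[0.57151415 0.0535875  0.21785984] X,Y 0.548529853724942 -0.16920897658277714
[0.5715 0.0536 0.2179] [-0.4  0.3 -1.8] [59, 78, 82] Xtcp 0.5485
[171, 171, 171, 171, 171, 171, 171, 173, 186, 216, 233, 236, 236, 233, 231, 229, 228, 226, 224, 222, 219, 218, 217, 214, 213, 212, 209, 201, 170, 114, 90, 98, 138, 185, 202, 206, 207, 206, 203, 202, 201, 198, 196, 193, 191, 190, 187, 185, 182, 181, 180, 178, 176, 174, 174, 173, 173, 173, 173, 173]
[43.61846398 63.19708864 67.86789851]
[59.96387577 79.18738056 82.92516605]
[76.01254576 94.89050569 97.7269973 ]
[-0.163, 0.009, 0.014, -0.002, 0.001, -0.001]
```

>>> send_rows(steps=[[[-1, 0, 0.009, 0.014, 0, 0, 0], [-1, -0.03, 0.009, 0.014, 0, 0, 0], [-1, -0.06, 0.009, 0.014, 0, 0, 0], [-1, -0.09, 0.009, 0.014, 0, 0, 0], [-1, -0.12, 0.009, 0.014, 0, 0, 0], [-1, -0.15, 0.009, 0.014, 0, 0, 0], [-1, -0.15, 0.009, 0.014, 0, 0, 0]]])

```text
t: 34.95
ee_pos: [0.5927, 0.0648, 0.2164]
ee_rot: [0.002, -0.195, 0.981, -0.002]
wrist_force: [0.1, 0.6, -2.6]
gripper_width: 0.0135
grip_force: 30.0
```

```bash
python3 bp.py
```

```text
[0.5927 0.0648 0.2164] [ 0.1  0.6 -2.6] [58, 78, 82] Xtcp 0.5725
[212, 209, 208, 207, 205, 204, 202, 200, 198, 195, 194, 192, 183, 155, 109, 90, 98, 134, 177, 190, 191, 190, 187, 186, 185, 182, 180, 178, 176, 175, 174, 173, 173, 173, 173, 173, 173, 173, 173, 173, 173, 173, 173, 173, 173]
```

>>> send_rows(steps=[[[-1, -0.01, 0, 0, 0, 0, 0], [-1, -0.02, 0, 0, 0, 0, 0], [-1, -0.02, 0, 0, 0, 0, 0]]])

```text
t: 35.38
ee_pos: [0.5938, 0.0652, 0.2166]
ee_rot: [-0.001, -0.195, 0.981, -0.002]
wrist_force: [-7.0, -2.2, 0.4]
gripper_width: 0.0141
grip_force: 30.0
```

>>> send_rows(steps=[[[-1, -0.01, 0, 0, 0, 0, 0], [-1, -0.015, 0, 0, 0, 0, 0], [-1, -0.015, 0, 0, 0, 0, 0]]])

```text
t: 35.75
ee_pos: [0.5939, 0.0653, 0.2166]
ee_rot: [-0.003, -0.195, 0.981, -0.002]
wrist_force: [-15.4, -4.3, 5.9]
gripper_width: 0.0138
grip_force: 30.0
```

>>> send_rows(steps=[[[-1, 0.02, 0, 0, 0, 0, 0], [-1, 0.024, 0, 0.01, 0, 0, 0], [-1, 0.024, 0, 0.03, 0, 0, 0], [-1, 0.024, 0, 0.05, 0, 0, 0], [-1, 0.024, 0, 0.06, 0, 0, 0], [-1, 0.024, 0, 0.06, 0, 0, 0]]])

```text
t: 36.5
ee_pos: [0.5938, 0.0652, 0.2071]
ee_rot: [0.001, -0.195, 0.981, -0.002]
wrist_force: [-3.5, -1.8, -0.1]
gripper_width: 0.0139
grip_force: 30.0
```

```bash
python3 bp.py
```

```text
[0.5938 0.0652 0.2071] [-3.5 -1.8 -0.1] [58, 78] Xtcp 0.5735
[221, 219, 217, 214, 213, 212, 209, 207, 205, 204, 202, 199, 183, 134, 96, 93, 124, 175, 197, 201, 201, 198, 197, 195, 192, 190, 187, 186, 185, 182, 180, 177, 176, 175, 174, 173, 173, 173, 173, 173, 173, 173, 173, 173, 173]
```

>>> send_rows(steps=[[[-1, 0, 0, 0.01, 0, 0, 0], [-1, 0, 0, 0.02, 0, 0, 0], [-1, 0, 0, 0.033, 0, 0, 0], [-1, 0, 0, 0.033, 0, 0, 0]]])

```text
t: 37.05
ee_pos: [0.5939, 0.0651, 0.2031]
ee_rot: [0.001, -0.195, 0.981, -0.002]
wrist_force: [-7.0, -2.3, 3.2]
gripper_width: 0.0138
grip_force: 30.0
```

>>> send_rows(steps=[[[-1, 0, 0, 0.007, 0, 0, 0], [-1, 0, 0, 0.014, 0, 0, 0], [-1, 0, 0, 0.014, 0, 0, 0]]])

```text
t: 37.42
ee_pos: [0.5939, 0.0651, 0.2017]
ee_rot: [0.002, -0.195, 0.981, -0.002]
wrist_force: [-7.5, -2.5, 3.9]
gripper_width: 0.0138
grip_force: 30.0
```

```bash
python3 bp.py
```

```text
[0.5939 0.0651 0.2017] [-7.5 -2.5  3.9] [57, 77, 81] Xtcp 0.5737
[235, 233, 231, 228, 227, 226, 223, 223, 221, 219, 215, 196, 130, 92, 93, 117, 172, 212, 218, 216, 213, 212, 210, 207, 205, 203, 201, 200, 197, 196, 195, 192, 190, 187, 185, 184, 181, 179, 177, 175, 175, 173, 172, 172, 172]
```

>>> send_rows(steps=[[[-1, 0.015, 0, 0, 0, 0, 0], [-1, 0.03, 0, 0, 0, 0, 0], [-1, 0.045, 0, 0, 0, 0, 0], [-1, 0.045, 0, 0, 0, 0, 0]]])

```text
t: 37.98
ee_pos: [0.5922, 0.0643, 0.2029]
ee_rot: [0.009, -0.195, 0.981, -0.001]
wrist_force: [10.5, 4.2, -1.2]
gripper_width: 0.0139
grip_force: 30.0
```

>>> send_rows(steps=[[[-1, -0.02, 0, 0, 0, 0, 0], [-1, -0.03, 0, 0, 0, 0, 0], [-1, -0.03, 0, 0, 0, 0, 0], [-0.5, -0.03, 0, 0, 0, 0, 0], [-0.4, -0.03, 0, 0, 0, 0, 0], [-0.4, -0.03, 0, 0, 0, 0, 0], [-0.4, -0.03, 0, 0, 0, 0, 0]]])

```text
t: 38.85
ee_pos: [0.5917, 0.0644, 0.1999]
ee_rot: [0.001, -0.195, 0.981, -0.002]
wrist_force: [0.2, -0.2, 0.3]
gripper_width: 0.0287
grip_force: 0.0
```

```bash
python3 bp.py
```

```text
[0.5917 0.0644 0.1999] [ 0.2 -0.2  0.3] [63, 83, 87] Xtcp 0.5713
[218, 216, 213, 211, 209, 207, 206, 204, 202, 199, 198, 197, 194, 192, 189, 188, 186, 170, 126, 96, 91, 102, 139, 179, 186, 185, 184, 181, 179, 177, 175, 175, 173, 172, 172, 172, 172, 172, 172, 172, 172, 172, 172, 172, 172]
```

>>> send_rows(steps=[[[-0.4, 0, 0, -0.3, 0, 0, 0], [-0.4, 0, 0, -0.7, 0, 0, 0], [-0.4, 0, 0, -1, 0, 0, 0], [0, 0, 0, -1, 0, 0, 0], [1, 0, 0, -1, 0, 0, 0]]])

```text
t: 39.52
ee_pos: [0.5911, 0.0648, 0.3496]
ee_rot: [0.001, -0.195, 0.981, -0.002]
wrist_force: [0.7, 0.8, -0.2]
gripper_width: 0.0433
grip_force: 0.0
```

>>> send_rows(steps=[[[1, 0.3, -0.5, -0.1, 0, 0, 0], [1, 0.6, -0.95, -0.2, 0, 0, 0], [1, 0.6, -0.95, -0.2, 0, 0, 0], [1, 0.6, -0.95, -0.2, 0, 0, 0], [1, 0.6, -0.95, -0.2, 0, 0, 0]]])

```text
t: 40.15
ee_pos: [0.5622, -0.1007, 0.3786]
ee_rot: [0.0, -0.195, 0.981, -0.001]
wrist_force: [-0.7, 0.4, 0.2]
gripper_width: 0.0922
grip_force: 0.0
```

```bash
python3 - <<'E'
from h import *
D=down(np.radians(180)); print(pose()[0],row([.52,-.22,.385],D))
E
```

```text
[ 0.56215644 -0.10073614  0.37859313] [0.563, -0.628, -0.042, -0.001, 0.0, 0.249]
```

>>> send_rows(steps=[[[1, 0.3, -0.3, -0.02, 0, 0, 0.1], [1, 0.563, -0.628, -0.042, 0, 0, 0.249], [1, 0.563, -0.628, -0.042, 0, 0, 0.249], [1, 0.563, -0.628, -0.042, 0, 0, 0.249], [1, 0.563, -0.628, -0.042, 0, 0, 0.249], [1, 0.563, -0.628, -0.042, 0, 0, 0.249]]])

```text
t: 40.9
ee_pos: [0.5208, -0.2194, 0.3868]
ee_rot: [0.002, -0.002, 1.0, -0.001]
wrist_force: [0.1, 0.2, 0.8]
gripper_width: 0.0955
grip_force: 0.0
```

```bash
python3 - <<'E'
from h import *
import pickle
w=snap("wrist"); pickle.dump(w,open("a1.pkl","wb")); print(pose()[0],pose()[2]["joints"].round(2))
E
```

```text
[ 0.52080111 -0.21956064  0.38697777] [-0.49 -0.12  1.64 -0.    1.62 -2.07]
```

>>> send_rows(steps=[[[1, 0, -0.35, 0, 0, 0, 0], [1, 0, -0.67, 0, 0, 0, 0], [1, 0, -0.67, 0, 0, 0, 0], [1, 0, -0.67, 0, 0, 0, 0]]])

```text
t: 41.45
ee_pos: [0.5207, -0.3204, 0.3872]
ee_rot: [0.002, -0.001, 1.0, -0.001]
wrist_force: [0.2, -0.3, -0.2]
gripper_width: 0.0955
grip_force: 0.0
```

```bash
python3 - <<'E'
from h import *
import pickle
w=snap("wrist"); pickle.dump(w,open("a2.pkl","wb")); print(pose()[0])
a=pickle.load(open("a1.pkl","rb"))
for s in (a,w): print([proj(s,X).round().tolist() for X in ((.569,-.194,.144),(.466,-.376,.144))])
t=snap("top"); pickle.dump(t,open("t2.pkl","wb"))
f=lambda s:cv2.resize(s["pixels"][60:330,90:490],None,fx=1.0,fy=1.0)
out=np.hstack([f(a),f(w)])
tt=cv2.resize(t["pixels"][175:300,330:520],None,fx=2.1,fy=2.1,interpolation=cv2.INTER_CUBIC); o=np.zeros((540,800,3),np.uint8); o[:270]=out; o[275:275+tt.shape[0],:tt.shape[1]]=tt
s2=cv2.resize(t["pixels"],(390,262)); o[275:537,405:795]=s2
cv2.imwrite("pics/l1.png",o[:,:,::-1])
E
```

```text
[ 0.52076191 -0.32007975  0.38747346]
[[346.0, 258.0], [165.0, 158.0]]
[[442.0, 258.0], [266.0, 158.0]]
```

View pics/l1.png

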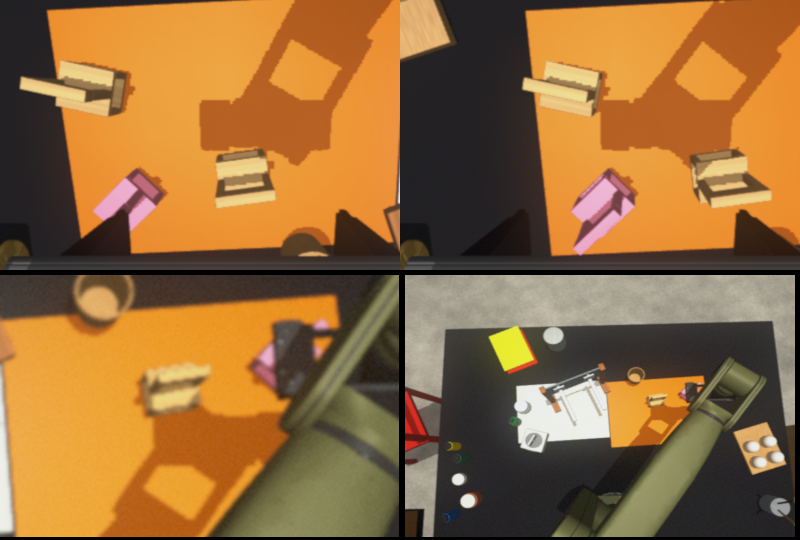

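The crops show lantern handles in a1 as strips at about (53,90) and (245,199), and in a2 at about (157,91) and (335,195), before adding the crop offset (90,60). I'll refine these with masks and triangulate. Both arms hang on the rack in the top view.

```bash
cat > lan.py <<'E'
from h import *
import pickle
def rects(s,guess,hw=50):
    h=cv2.cvtColor(s["pixels"],cv2.COLOR_RGB2HSV); x,y=map(int,guess); out=[]
    for v in (190,200,210,220,230,240):
        m=((h[...,0]>12)&(h[...,0]<35)&(h[...,1]<150)&(h[...,2]>v)).astype(np.uint8)
        m=cv2.morphologyEx(m,cv2.MORPH_OPEN,np.ones((4,4),np.uint8))
        n,l,st,c=cv2.connectedComponentsWithStats(m)
        for i in range(1,n):
            if st[i,4]>250 and abs(c[i][0]-x)<hw and abs(c[i][1]-y)<hw:
                r_=cv2.minAreaRect(np.argwhere(l==i)[:,::-1].astype(np.float32)); out.append((v,int(st[i,4]),np.round(r_[0],1).tolist(),np.round(r_[1],1).tolist(),round(r_[2],1)))
    return out
if __name__=="__main__":
    a,b=[pickle.load(open(f"a{i}.pkl","rb")) for i in (1,2)]
    for n,g1,g2 in (("B",(143,150),(247,151)),("A",(335,259),(425,255))):
        for s,g in((a,g1),(b,g2)):
            print(n)
            for q in rects(s,g): print(q)
E
python3 lan.py
```

```text
B
(190, 803, [176.6, 133.9], [54.5, 16.9], 9.7)
(190, 1317, [155.0, 157.5], [91.9, 20.3], 12.3)
(200, 789, [176.5, 134.0], [54.3, 16.8], 9.7)
(200, 1289, [155.2, 157.6], [91.5, 20.2], 12.5)
(210, 777, [176.5, 134.0], [54.3, 16.6], 9.5)
(210, 1265, [155.3, 157.7], [90.8, 20.1], 12.2)
(220, 760, [176.4, 134.1], [54.1, 16.4], 9.5)
(220, 1213, [155.1, 157.8], [89.9, 19.7], 12.5)
(230, 668, [176.2, 133.9], [53.3, 14.6], 9.5)
(230, 983, [154.8, 157.3], [88.8, 18.1], 13.0)
B
(190, 834, [261.7, 134.6], [54.1, 16.7], 10.8)
(190, 1430, [248.0, 158.1], [72.5, 24.4], 12.3)
(200, 805, [261.6, 134.6], [53.9, 16.7], 10.8)
(200, 1405, [248.1, 158.1], [72.4, 24.3], 12.3)
(210, 791, [261.5, 134.5], [53.7, 16.6], 10.6)
(210, 1391, [248.2, 158.3], [72.2, 24.1], 12.5)
(220, 772, [261.5, 134.3], [53.6, 16.6], 10.2)
(220, 1361, [248.0, 158.3], [71.5, 23.9], 12.3)
(230, 680, [261.3, 134.1], [52.9, 15.0], 10.2)
(230, 629, [245.4, 151.4], [62.6, 10.3], 12.5)
(230, 529, [256.0, 166.3], [50.8, 11.7], 11.0)
A
(190, 784, [332.4, 228.1], [16.0, 51.2], 81.9)
(190, 625, [336.2, 259.7], [10.4, 60.4], 82.2)
(200, 773, [332.4, 228.1], [16.0, 51.0], 81.7)
(200, 617, [336.2, 259.7], [10.3, 60.4], 82.2)
(210, 760, [332.1, 228.2], [15.8, 50.5], 81.7)
(210, 608, [336.2, 259.8], [10.0, 60.4], 82.4)
(220, 746, [332.0, 228.3], [15.6, 50.2], 81.9)
(220, 593, [336.1, 260.0], [9.8, 60.1], 82.5)
(230, 647, [332.1, 228.2], [14.0, 49.1], 81.9)
(230, 549, [336.2, 260.2], [9.4, 59.0], 82.2)
A
(190, 664, [413.0, 228.3], [15.6, 50.6], 81.9)
(190, 613, [431.5, 259.8], [10.2, 60.5], 82.1)
(200, 650, [413.5, 228.2], [15.5, 49.7], 81.7)
(200, 607, [431.6, 259.9], [10.1, 60.5], 82.2)
(210, 637, [414.1, 228.1], [15.3, 48.5], 81.9)
(210, 588, [432.0, 259.9], [9.9, 59.6], 82.1)
(220, 614, [415.1, 228.0], [15.1, 46.4], 81.9)
(220, 573, [432.0, 260.1], [9.7, 59.6], 82.3)
(230, 522, [416.0, 227.8], [13.4, 44.0], 81.9)
(230, 539, [432.0, 260.4], [9.2, 59.5], 82.4)
```

```bash
python3 - <<'E'
from lan import *
a,b=[pickle.load(open(f"a{i}.pkl","rb")) for i in (1,2)]
h=cv2.cvtColor(a["pixels"],cv2.COLOR_RGB2HSV)
for v in (233,236,239):
    m=((h[...,0]>12)&(h[...,0]<35)&(h[...,1]<150)&(h[...,2]>v)).astype(np.uint8); n,l,st,c=cv2.connectedComponentsWithStats(m)
    print(v,[ (st[i,4],cv2.minAreaRect(np.argwhere(l==i)[:,::-1].astype(np.float32))) for i in range(1,n) if st[i,4]>250 and c[i][0]<200])
def ends(s,c,L,ang,z):
    d=np.array([np.cos(np.radians(ang)),np.sin(np.radians(ang))])*L/2; return onz(s,c-d,z),onz(s,c+d,z)
for n,s,c,L,ang in (("A1",a,(336.2,259.7),60.4,-7.8),("A2",b,(431.6,259.8),60.5,-7.8),("B2",b,(245.4,151.4),62.6,12.5),("B1",a,(143.5,150),62.6,12.3)):
    e,f=ends(s,np.array(c),L,ang,.144); u=f-e; print(n,onz(s,c,.144).round(4),"len",np.linalg.norm(u).round(4),"yaw",np.degrees(np.arctan2(-u[0],u[1])).round(1))
print(tri([(a,(336.2,259.7)),(b,(431.6,259.8))]),tri([(a,(143.5,150)),(b,(245.4,151.4))]))
E
```

```text
233 [(np.int32(647), ((174.95777893066406, 132.74813842773438), (53.150447845458984, 14.78731918334961), 9.659893035888672)), (np.int32(548), ((142.3941192626953, 149.4764862060547), (62.584442138671875, 9.002614974975586), 12.528807640075684))]
236 [(np.int32(555), ((175.05258178710938, 132.75363159179688), (52.626075744628906, 12.50105094909668), 9.659893035888672)), (np.int32(364), ((142.60586547851562, 149.52352905273438), (61.49977111816406, 7.050239086151123), 12.52880859375))]
239 []
A1 [ 0.571  -0.2044  0.144 ] len 0.0638 yaw 8.4
A2 [ 0.5709 -0.2047  0.144 ] len 0.0633 yaw 8.3
B2 [ 0.4596 -0.3964  0.144 ] len 0.0612 yaw -12.2
B1 [ 0.4588 -0.3961  0.144 ] len 0.0604 yaw -12.1
(array([ 0.57125922, -0.20440174,  0.14302364]), [1.737868278745642e-05, 1.73786827876986e-05]) (array([ 0.45922899, -0.39664469,  0.14274179]), [0.0003912041984823105, 0.0003912041984823573])
```

```bash
python3 - <<'E'
from h import *
print(row([.571,-.2056,.25],down(np.radians(98.4))))
E
```

```text
[-0.332, 0.764, 0.918, 0.001, 0.003, 0.908]
```

>>> send_rows(steps=[[[1, -0.1, 0.2, 0.1, 0, 0, 0.11], [1, -0.2, 0.5, 0.3, 0, 0, 0.3], [1, -0.332, 0.764, 0.6, 0, 0, 0.5], [1, -0.332, 0.764, 0.8, 0, 0, 0.908], [1, -0.332, 0.764, 0.918, 0, 0, 0.908], [1, -0.332, 0.764, 0.918, 0, 0, 0.908], [1, -0.332, 0.764, 0.918, 0, 0, 0.908], [1, -0.332, 0.764, 0.918, 0, 0, 0.908], [1, -0.332, 0.764, 0.918, 0, 0, 0.908], [1, -0.332, 0.764, 0.918, 0, 0, 0.908], [1, -0.332, 0.764, 0.918, 0, 0, 0.908], [1, -0.332, 0.764, 0.918, 0, 0, 0.908]]])

```text
t: 43.05
ee_pos: [0.5708, -0.2067, 0.2496]
ee_rot: [0.002, 0.654, 0.757, 0.0]
wrist_force: [0.3, 0.0, -0.6]
gripper_width: 0.0951
grip_force: 0.0
```

```bash
python3 - <<'E'
from lan import *
p,R,o=pose(); print(p,o["joints"].round(2)); print(row([.571,-.2056,.142],down(np.radians(98.4))))
w=snap("wrist"); print(proj(w,[.571,-.2056,.144]))
for q in rects(w,proj(w,[.571,-.2056,.144]),80): print(q)
E
```

```text
[ 0.57078642 -0.20665512  0.24963006] [-0.44  0.02  1.73 -0.    1.38 -0.58]
[0.009, -0.0, 0.718, 0.002, 0.002, -0.0]
[322.95061141 244.94977002]
(190, 4542, [322.0, 238.0], [60.0, 102.0], 0.0)
(200, 4392, [322.0, 238.0], [102.0, 60.0], 90.0)
(210, 3554, [322.0, 238.5], [101.0, 60.0], 90.0)
(220, 820, [301.7, 222.9], [69.0, 21.9], 87.2)
(220, 1574, [336.0, 245.0], [88.0, 32.0], 90.0)
(230, 644, [341.0, 241.5], [29.0, 22.0], 90.0)
(230, 304, [303.0, 248.5], [17.0, 22.0], 90.0)
(240, 618, [341.5, 242.0], [28.0, 21.0], 90.0)
(240, 289, [302.5, 248.5], [17.0, 21.0], 90.0)
```

>>> send_rows(steps=[[[1, 0.009, 0, 0.3, 0, 0, 0], [1, 0.009, 0, 0.6, 0, 0, 0], [1, 0.009, 0, 0.718, 0, 0, 0], [1, 0.009, 0, 0.718, 0, 0, 0], [0, 0.009, 0, 0.718, 0, 0, 0], [0, 0.009, 0, 0.718, 0, 0, 0], [-0.4, 0.009, 0, 0.718, 0, 0, 0], [-1, 0.009, 0, 0.718, 0, 0, 0], [-1, 0.009, 0, 0.718, 0, 0, 0], [-1, 0.009, 0, 0.718, 0, 0, 0], [-1, 0.009, 0, 0.718, 0, 0, 0], [-1, 0.009, 0, 0.718, 0, 0, 0], [-1, 0.009, 0, 0.718, 0, 0, 0], [-1, 0.009, 0, 0.718, 0, 0, 0], [-1, 0.009, 0, 0.718, 0, 0, 0]]])

```text
t: 44.98
ee_pos: [0.571, -0.2056, 0.1418]
ee_rot: [0.002, 0.654, 0.757, 0.0]
wrist_force: [0.3, 0.4, -0.9]
gripper_width: 0.0118
grip_force: 30.0
```

```bash
python3 - <<'E'
from h import *
p,R,o=pose(); print(p,o["gripper_width"],o["grip_force"],o["wrist_force"])
X,Y=.39,-.1685; t=[X*.9239-Y*.3827,X*.3827+Y*.9239,.25]; print(t,row(t,down(np.radians(112.5))))
E
```

```text
[ 0.57101827 -0.20562157  0.14182375] 0.011809761796483416 29.990935921669006 [ 0.33020873  0.42229438 -0.86174742]
[0.42480595000000004, -0.006424150000000017, 0.25] [1.453, -0.769, -0.728, 0.002, 0.002, -0.157]
```

>>> send_rows(steps=[[[-1, 0, 0, -0.1, 0, 0, 0], [-1, 0, 0, -0.3, 0, 0, 0], [-1, 0, 0, -0.6, 0, 0, 0], [-1, 0, 0, -0.728, 0, 0, 0], [-1, 0.2, -0.2, -0.728, 0, 0, 0], [-1, 0.5, -0.5, -0.728, 0, 0, 0], [-1, 0.75, -0.769, -0.728, 0, 0, -0.05], [-1, 0.75, -0.769, -0.728, 0, 0, -0.157], [-1, 0.75, -0.769, -0.728, 0, 0, -0.157], [-1, 0.75, -0.769, -0.728, 0, 0, -0.157]]])

```text
t: 46.22
ee_pos: [0.4404, -0.111, 0.2504]
ee_rot: [0.002, 0.557, 0.831, 0.0]
wrist_force: [0.3, -0.5, -0.8]
gripper_width: 0.0119
grip_force: 30.0
```

```bash
python3 - <<'E'
from h import *
p,R,o=pose(); print(p,o["gripper_width"],o["wrist_force"])
X,Y=.39,-.1685; t=[X*.9239-Y*.3827,X*.3827+Y*.9239,.25]; print(t,row(t,down(np.radians(112.5))))
E
```

```text
[ 0.44042461 -0.11099526  0.25039041] 0.011937771797022162 [ 0.30838126 -0.46335571 -0.84176285]
[0.42480595000000004, -0.006424150000000017, 0.25] [0.684, 0.168, 0.001, 0.002, 0.002, -0.002]
```

```bash
python3 - <<'E'
from lan import *
p,R,o=pose(); w=snap("wrist"); g=proj(w,p+R.apply([0,0,-.002])); print(g, [pose()[2]["wrist_force"].round(2)])
for q in rects(w,g,120): print(q)
t=snap("top"); h=cv2.cvtColor(t["pixels"],cv2.COLOR_RGB2HSV); m=((h[...,0]>16)&(h[...,0]<32)&(h[...,1]>50)&(h[...,1]<150)&(h[...,2]>120)).astype(np.uint8); n,l,st,c=cv2.connectedComponentsWithStats(m); print([(st[i].tolist()) for i in range(1,n) if st[i,4]>60 and 340<c[i][0]<530 and 150<c[i][1]<330])
E
```

```text
[323.53244681 312.90701749] [array([-0.19, -0.23, -1.21])]
[[366, 180, 21, 17, 213], [356, 231, 38, 89, 888], [385, 235, 44, 33, 884], [411, 248, 30, 79, 500], [469, 256, 40, 23, 586]]
```

>>> send_rows(steps=[[[-1, 0.3, 0.08, 0, 0, 0, 0], [-1, 0.684, 0.168, 0, 0, 0, 0], [-1, 0.684, 0.168, 0, 0, 0, 0], [-1, 0.684, 0.168, 0, 0, 0, 0], [-1, 0.684, 0.168, 0, 0, 0, 0]]])

```text
t: 46.95
ee_pos: [0.4246, -0.0074, 0.25]
ee_rot: [0.002, 0.557, 0.831, -0.0]
wrist_force: [0.3, -0.1, -1.7]
gripper_width: 0.0117
grip_force: 30.0
```

```bash
python3 - <<'E'
from lan import *
p,R,o=pose(); print(p,o["gripper_width"],o["wrist_force"]); w=snap("wrist"); px=w["pixels"]
print("X,Y",p[0]*.9239+p[1]*.3827,-p[0]*.3827+p[1]*.9239)
# expected pixels of lantern parts and colours there (wood?)
h=cv2.cvtColor(px,cv2.COLOR_RGB2HSV)
for n,v in (("handle end",(.028,0,0)),("handle +x tip",(.03,0,.01)),("box near edge",(.03,0,.083)),("box edge far y",(.03,.02,.083))):
    q=proj(w,p+R.apply(v)); i,j=q.round().astype(int); print(n,q.round(),h[j,i] if 0<=j<480 and 0<=i<640 else None)
t=snap("top"); X=p+[0,0,0]; q=proj(t,X); print("top",q); 
# bar of right arm in the wrist view: expected lip top
for xx in (.478,.484): 
    L=np.array([xx*.9239+.1677*.3827,xx*.3827-.1677*.9239,.2127]); print("lip",proj(w,L))
E
```

```text
[ 0.42457562 -0.00737258  0.24998945] 0.011693920910112477 [ 0.29525567 -0.12872212 -1.70983981]
X,Y 0.3894439266561308 -0.16929661894616155
handle end [324. 246.] [ 17 121 169]
handle +x tip [323. 236.] [ 16 120 106]
box near edge [323. 209.] [ 17 111  83]
box edge far y [356. 209.] [ 17 115 149]
top [343.57209678 276.30064377]
lip [496.18017983 277.07928088]
lip [507.9002283  277.04026824]
```

>>> send_rows(steps=[[[-1, 0.01, 0.15, 0, 0, 0, 0], [-1, 0.01, 0.35, 0, 0, 0, 0], [-1, 0.01, 0.55, 0, 0, 0, 0], [-1, 0.01, 0.75, 0, 0, 0, 0], [-1, 0.01, 0.9, 0, 0, 0, 0], [-1, 0.01, 0.91, 0, 0, 0, 0], [-1, 0.01, 0.91, 0, 0, 0, 0]]])

```text
t: 47.92
ee_pos: [0.5495, 0.0465, 0.2501]
ee_rot: [0.002, 0.556, 0.831, -0.0]
wrist_force: [0.4, 0.2, -1.1]
gripper_width: 0.0116
grip_force: 30.0
```

>>> send_rows(steps=[[[-1, 0, 0, 0.05, 0, 0, 0], [-1, 0, 0, 0.1, 0, 0, 0], [-1, 0, 0, 0.13, 0, 0, 0], [-1, 0, 0, 0.13, 0, 0, 0]]])

```text
t: 48.42
ee_pos: [0.5494, 0.0471, 0.2302]
ee_rot: [0.002, 0.556, 0.831, -0.0]
wrist_force: [0.1, -0.5, -1.0]
gripper_width: 0.0121
grip_force: 30.0
```

Lower until contact shows.

>>> send_rows(steps=[[[-1, 0, 0, 0.01, 0, 0, 0], [-1, 0, 0, 0.02, 0, 0, 0], [-1, 0, 0, 0.02, 0, 0, 0]]])

```text
t: 48.8
ee_pos: [0.5499, 0.0472, 0.2279]
ee_rot: [0.002, 0.556, 0.831, 0.0]
wrist_force: [0.5, -1.5, -1.4]
gripper_width: 0.012
grip_force: 30.0
```

>>> send_rows(steps=[[[-1, 0, 0, 0.007, 0, 0, 0], [-1, 0, 0, 0.012, 0, 0, 0], [-1, 0, 0, 0.012, 0, 0, 0]]])

```text
t: 49.18
ee_pos: [0.5499, 0.0471, 0.226]
ee_rot: [0.002, 0.556, 0.831, 0.0]
wrist_force: [-0.0, -0.8, -1.8]
gripper_width: 0.0115
grip_force: 30.0
```

>>> send_rows(steps=[[[-1, 0, 0, 0.007, 0, 0, 0], [-1, 0, 0, 0.012, 0, 0, 0], [-1, 0, 0, 0.012, 0, 0, 0]]])

```text
t: 49.55
ee_pos: [0.5499, 0.0472, 0.2243]
ee_rot: [0.002, 0.556, 0.831, 0.0]
wrist_force: [-0.4, -0.6, -1.9]
gripper_width: 0.0118
grip_force: 30.0
```

>>> send_rows(steps=[[[-1, 0, 0, 0.007, 0, 0, 0], [-1, 0, 0, 0.012, 0, 0, 0], [-1, 0, 0, 0.012, 0, 0, 0]]])

```text
t: 49.92
ee_pos: [0.5501, 0.047, 0.2234]
ee_rot: [0.003, 0.556, 0.831, 0.0]
wrist_force: [-2.2, -1.4, 4.2]
gripper_width: 0.0116
grip_force: 30.0
```

>>> send_rows(steps=[[[-1, 0, 0, -0.01, 0, 0, 0], [-0.6, 0, 0, -0.01, 0, 0, 0], [-0.4, 0, 0, -0.01, 0, 0, 0], [-0.3, 0, 0, -0.01, 0, 0, 0], [-0.3, 0, 0, -0.01, 0, 0, 0], [-0.3, 0, 0, -0.2, 0, 0, 0], [-0.3, 0, 0, -0.5, 0, 0, 0], [-0.3, 0, 0, -0.9, 0, 0, 0], [-0.3, 0, 0, -1, 0, 0, 0], [-0.3, 0, 0, -1, 0, 0, 0]]])

```text
t: 51.18
ee_pos: [0.5497, 0.0475, 0.3737]
ee_rot: [0.003, 0.556, 0.831, 0.001]
wrist_force: [-1.0, 0.0, 0.0]
gripper_width: 0.0334
grip_force: 0.0
```

```bash
python3 - <<'E'
from lan import *
p,R,o=pose(); print(p,o["gripper_width"],o["wrist_force"]); w=snap("wrist"); pickle.dump(w,open("a3.pkl","wb"))
g=proj(w,[.5500,.0470,.2265]); print(g)
h=cv2.cvtColor(w["pixels"],cv2.COLOR_RGB2HSV); i,j=g.round().astype(int); print(h[j-2:j+3:2,i-4:i+5:4].tolist())
for q in rects(w,g,60): print(q)
t=[.4593,-.3973,.3]; print(row([.50,-.10,.375],down(np.radians(90))))
E
```

```text
[0.54974426 0.04750925 0.37367737] 0.03339197355524055 [-1.01268273  0.02558324  0.03042716]
[321.80399469 233.58351072]
[[[17, 118, 162], [17, 118, 169], [17, 118, 164]], [[17, 119, 161], [17, 119, 169], [17, 117, 163]], [[17, 119, 161], [17, 120, 170], [17, 118, 164]]]
[-0.784, -0.679, -0.022, 0.002, 0.002, 0.25]
```

>>> send_rows(steps=[[[0, -0.4, -0.3, 0, 0, 0, 0], [1, -0.84, -0.565, 0, 0, 0, 0], [1, -0.84, -0.565, 0, 0, 0, 0], [1, -0.84, -0.565, 0, 0, 0, 0]]])

```text
t: 51.72
ee_pos: [0.5181, -0.1026, 0.3696]
ee_rot: [-0.0, 0.557, 0.83, -0.001]
wrist_force: [1.0, -0.2, 0.9]
gripper_width: 0.0679
grip_force: 0.0
```

>>> send_rows(steps=[[[1, -0.4, -0.3, 0, 0, 0, 0], [1, -0.84, -0.565, 0, 0, 0, 0], [1, -0.84, -0.565, 0, 0, 0, 0], [1, -0.84, -0.565, 0, 0, 0, 0]]])

```text
t: 52.22
ee_pos: [0.4887, -0.2503, 0.3708]
ee_rot: [0.001, 0.557, 0.831, 0.0]
wrist_force: [0.2, 0.7, 0.3]
gripper_width: 0.0946
grip_force: 0.0
```

```bash
python3 - <<'E'
from h import *
print(pose()[0],row([.4593,-.3973,.26],down(np.radians(77.8))))
E
```

```text
[ 0.48870076 -0.25030207  0.3707845 ] [-0.831, -0.555, 0.738, 0.001, 0.0, 0.384]
```

>>> send_rows(steps=[[[1, -0.4, -0.3, 0.2, 0, 0, 0.1], [1, -0.831, -0.555, 0.5, 0, 0, 0.2], [1, -0.831, -0.555, 0.738, 0, 0, 0.384], [1, -0.831, -0.555, 0.738, 0, 0, 0.384], [1, -0.831, -0.555, 0.738, 0, 0, 0.384], [1, -0.831, -0.555, 0.738, 0, 0, 0.384], [1, -0.831, -0.555, 0.738, 0, 0, 0.384]]])

```text
t: 53.1
ee_pos: [0.461, -0.3968, 0.2639]
ee_rot: [0.003, 0.777, 0.63, 0.001]
wrist_force: [-0.1, -0.4, 0.9]
gripper_width: 0.0955
grip_force: 0.0
```

```bash
python3 - <<'E'
from lan import *
p,R,o=pose(); print(p,row([.4593,-.3973,.142],down(np.radians(77.8)))); w=snap("wrist"); 
h=cv2.cvtColor(w["pixels"],cv2.COLOR_RGB2HSV); m=((h[...,0]>15)&(h[...,0]<32)&(h[...,1]<150)&(h[...,2]>100)).astype(np.uint8)
n,l,st,c=cv2.connectedComponentsWithStats(m); print([(st[i].tolist(),c[i].round()) for i in range(1,n) if st[i,4]>300])
u=np.array([np.cos(np.radians(77.8)),np.sin(np.radians(77.8)),0])
for s in (-.032,0,.032): print(proj(w,np.array([.4593,-.3973,.144])+s*u).round(1))
e=proj(w,np.array([.4593,-.3973,.144])+.032*u)
y=int(e[1])+12; print(h[y,290:355,2].tolist())
y=int(e[1]); print(h[y-20:y+20,322,2].tolist())
E
```

```text
[ 0.46101619 -0.39677562  0.26389925] [-0.004, -0.016, 0.813, 0.004, 0.002, 0.003]
[([290, 181, 59, 104, 4451], array([319., 225.])), ([77, 301, 41, 69, 895], array([ 94., 333.])), ([527, 301, 40, 69, 1099], array([550., 334.])), ([221, 354, 99, 36, 1750], array([280., 378.])), ([559, 383, 81, 6, 473], array([600., 385.]))]
[319.6 284.2]
[319.8 242.2]
[319.9 197.8]
[222, 224, 224, 224, 223, 223, 223, 226, 228, 230, 230, 230, 230, 229, 230, 232, 233, 233, 230, 219, 206, 213, 219, 222, 224, 226, 228, 231, 233, 234, 235, 234, 233, 233, 232, 227, 217, 219, 224, 225, 224, 226, 235, 245, 253, 255, 255, 255, 255, 255, 255, 254, 254, 254, 255, 255, 255, 252, 245, 240, 240, 240, 240, 240, 240]
[239, 238, 231, 205, 196, 213, 216, 204, 170, 149, 138, 135, 134, 134, 134, 136, 136, 138, 140, 145, 162, 197, 226, 232, 233, 233, 233, 233, 233, 234, 233, 233, 233, 234, 233, 234, 234, 234, 234, 234]
```

>>> send_rows(steps=[[[1, 0, -0.016, 0.3, 0, 0, 0], [1, 0, -0.016, 0.6, 0, 0, 0], [1, 0, -0.016, 0.813, 0, 0, 0], [1, 0, -0.016, 0.813, 0, 0, 0], [0, 0, -0.016, 0.813, 0, 0, 0], [0, 0, -0.016, 0.813, 0, 0, 0], [-0.4, 0, -0.016, 0.813, 0, 0, 0], [-1, 0, -0.016, 0.813, 0, 0, 0], [-1, 0, -0.016, 0.813, 0, 0, 0], [-1, 0, -0.016, 0.813, 0, 0, 0], [-1, 0, -0.016, 0.813, 0, 0, 0], [-1, 0, -0.016, 0.813, 0, 0, 0], [-1, 0, -0.016, 0.813, 0, 0, 0], [-1, 0, -0.016, 0.813, 0, 0, 0], [-1, 0, -0.016, 0.813, 0, 0, 0]]])

```text
t: 55.02
ee_pos: [0.4583, -0.3972, 0.1406]
ee_rot: [0.002, 0.778, 0.629, 0.001]
wrist_force: [0.6, -0.6, 0.2]
gripper_width: 0.0119
grip_force: 30.0
```

>>> send_rows(steps=[[[-1, 0, 0, -0.1, 0, 0, 0], [-1, 0, 0, -0.3, 0, 0, 0], [-1, 0, 0, -0.6, 0, 0, 0], [-1, 0, 0, -0.75, 0, 0, 0], [-1, 0, 0, -0.75, 0, 0, 0]]])

```text
t: 55.65
ee_pos: [0.4587, -0.3979, 0.2568]
ee_rot: [0.005, 0.778, 0.629, 0.001]
wrist_force: [-0.1, -0.5, -1.1]
gripper_width: 0.0117
grip_force: 30.0
```

```bash
python3 - <<'E'
from h import *
p,R,o=pose(); print(p,o["gripper_width"],o["grip_force"],o["wrist_force"])
X,Y=.36,-.0385; t=[X*.9239-Y*.3827,X*.3827+Y*.9239,.25]; print(t,row(t,down(np.radians(112.5))))
E
```

```text
[ 0.45872953 -0.39789976  0.25675008] 0.011735050759394412 29.99952793121338 [-0.07317487 -0.51278453 -1.10977701]
[0.34733795, 0.10220184999999998, 0.25] [3.104, -1.425, 0.016, 0.005, 0.005, -0.384]
```

>>> send_rows(steps=[[[-1, 0.2, -0.1, 0, 0, 0, 0], [-1, 0.5, -0.25, 0, 0, 0, 0], [-1, 0.8, -0.356, 0, 0, 0, 0], [-1, 1, -0.45, 0, 0, 0, 0], [-1, 1, -0.45, 0, 0, 0, 0]]])

```text
t: 56.28
ee_pos: [0.4224, -0.2341, 0.251]
ee_rot: [0.001, 0.777, 0.63, 0.001]
wrist_force: [0.2, -0.0, -2.1]
gripper_width: 0.0116
grip_force: 30.0
```

>>> send_rows(steps=[[[-1, 0.2, -0.1, 0, 0, 0, 0], [-1, 0.5, -0.25, 0, 0, 0, 0], [-1, 0.8, -0.356, 0, 0, 0, 0], [-1, 1, -0.45, 0, 0, 0, 0], [-1, 1, -0.45, 0, 0, 0, 0]]])

```text
t: 56.9
ee_pos: [0.3884, -0.0745, 0.2513]
ee_rot: [0.002, 0.777, 0.63, 0.001]
wrist_force: [1.2, -1.0, -1.2]
gripper_width: 0.0117
grip_force: 30.0
```

```bash
python3 - <<'E'
from h import *
p,R,o=pose(); print(p,o["gripper_width"])
X,Y=.36,-.0385; t=[X*.9239-Y*.3827,X*.3827+Y*.9239,.25]; print(t,row(t,down(np.radians(112.5))))
E
```

```text
[ 0.38843004 -0.07448602  0.25129091] 0.011699425790619045
[0.34733795, 0.10220184999999998, 0.25] [1.096, -0.512, 0.005, 0.002, 0.002, -0.383]
```

>>> send_rows(steps=[[[-1, 0.2, -0.1, 0, 0, 0, -0.05], [-1, 0.5, -0.25, 0, 0, 0, -0.15], [-1, 0.8, -0.4, 0, 0, 0, -0.25], [-1, 1, -0.5, 0, 0, 0, -0.383], [-1, 1, -0.5, 0, 0, 0, -0.383], [-1, 1, -0.5, 0, 0, 0, -0.383], [-1, 1, -0.5, 0, 0, 0, -0.383]]])

```text
t: 57.78
ee_pos: [0.3473, 0.0859, 0.2512]
ee_rot: [0.002, 0.558, 0.83, -0.0]
wrist_force: [0.0, 0.4, -1.6]
gripper_width: 0.0116
grip_force: 30.0
```

```bash
python3 - <<'E'
from h import *
p,R,o=pose(); print(p,o["gripper_width"],"X,Y",p[0]*.9239+p[1]*.3827,-p[0]*.3827+p[1]*.9239)
X,Y=.50,-.0385; t=[X*.9239-Y*.3827,X*.3827+Y*.9239,.25]; print(t,row(t,down(np.radians(112.5))))
E
```

```text
[0.3472745  0.08593424 0.25124786] 0.011604636726704313 X,Y 0.3537339443915176 -0.053507309779635304
[0.47668395, 0.15577985, 0.25] [0.105, 0.975, 0.01, 0.001, 0.003, -0.004]
```

>>> send_rows(steps=[[[-1, 0.105, 0.1, 0.01, 0, 0, 0], [-1, 0.105, 0.25, 0.01, 0, 0, 0], [-1, 0.105, 0.4, 0.01, 0, 0, 0], [-1, 0.105, 0.6, 0.01, 0, 0, 0], [-1, 0.105, 0.8, 0.01, 0, 0, 0], [-1, 0.105, 1, 0.01, 0, 0, 0], [-1, 0.105, 1, 0.01, 0, 0, 0], [-1, 0.105, 1, 0.01, 0, 0, 0]]])

```text
t: 58.78
ee_pos: [0.4794, 0.1578, 0.2498]
ee_rot: [0.002, 0.557, 0.83, -0.0]
wrist_force: [0.2, -0.4, -2.3]
gripper_width: 0.0118
grip_force: 30.0
```

>>> send_rows(steps=[[[-1, 0, 0.08, 0, 0, 0, 0], [-1, 0, 0.15, 0, 0, 0, 0], [-1, 0, 0.15, 0.05, 0, 0, 0], [-1, 0, 0.15, 0.1, 0, 0, 0], [-1, 0, 0.15, 0.14, 0, 0, 0], [-1, 0, 0.15, 0.14, 0, 0, 0]]])

```text
t: 59.52
ee_pos: [0.4997, 0.1671, 0.2283]
ee_rot: [0.002, 0.557, 0.831, -0.001]
wrist_force: [-0.1, -0.8, -1.4]
gripper_width: 0.0121
grip_force: 30.0
```

>>> send_rows(steps=[[[-1, 0, 0, 0.01, 0, 0, 0], [-1, 0, 0, 0.02, 0, 0, 0], [-1, 0, 0, 0.02, 0, 0, 0]]])

```text
t: 59.9
ee_pos: [0.5004, 0.1672, 0.2264]
ee_rot: [0.002, 0.557, 0.831, 0.0]
wrist_force: [-0.3, 0.7, -1.1]
gripper_width: 0.0117
grip_force: 30.0
```

>>> send_rows(steps=[[[-1, 0, 0, 0.007, 0, 0, 0], [-1, 0, 0, 0.014, 0, 0, 0], [-1, 0, 0, 0.014, 0, 0, 0]]])

```text
t: 60.28
ee_pos: [0.5004, 0.1672, 0.2241]
ee_rot: [0.002, 0.557, 0.831, 0.0]
wrist_force: [0.6, 0.5, -2.1]
gripper_width: 0.0121
grip_force: 30.0
```

>>> send_rows(steps=[[[-1, 0, 0, 0.006, 0, 0, 0], [-1, 0, 0, 0.012, 0, 0, 0], [-1, 0, 0, 0.012, 0, 0, 0]]])

```text
t: 60.65
ee_pos: [0.5005, 0.1672, 0.2226]
ee_rot: [0.002, 0.556, 0.831, 0.0]
wrist_force: [-0.9, 0.6, -1.0]
gripper_width: 0.0114
grip_force: 30.0
```

>>> send_rows(steps=[[[-1, 0, 0, 0.006, 0, 0, 0], [-1, 0, 0, 0.01, 0, 0, 0], [-1, 0, 0, 0.01, 0, 0, 0]]])

```text
t: 61.02
ee_pos: [0.5006, 0.1672, 0.222]
ee_rot: [0.003, 0.556, 0.831, 0.0]
wrist_force: [-3.4, -0.2, 5.2]
gripper_width: 0.012
grip_force: 30.0
```

>>> send_rows(steps=[[[-1, 0, 0, 0, 0, 0, 0], [-0.6, 0, 0, 0, 0, 0, 0], [-0.4, 0, 0, 0, 0, 0, 0], [-0.3, 0, 0, 0, 0, 0, 0], [-0.3, 0, 0, 0, 0, 0, 0], [-0.3, 0, 0, -0.2, 0, 0, 0], [-0.3, 0, 0, -0.5, 0, 0, 0], [-0.3, 0, 0, -0.9, 0, 0, 0], [-0.3, 0, 0, -1, 0, 0, 0], [-0.3, 0, 0, -1, 0, 0, 0]]])

```text
t: 62.28
ee_pos: [0.5004, 0.1678, 0.3716]
ee_rot: [0.003, 0.556, 0.831, 0.001]
wrist_force: [0.1, -0.5, -0.2]
gripper_width: 0.0333
grip_force: 0.0
```

```bash
python3 - <<'E'
from lan import *
p,R,o=pose(); print(p,o["gripper_width"],o["joints"].round(2)); w=snap("wrist"); pickle.dump(w,open("a4.pkl","wb"))
h=cv2.cvtColor(w["pixels"],cv2.COLOR_RGB2HSV)
for X in ([.5005,.1672,.2255],[.5500,.0470,.2265]):
    g=proj(w,X).round().astype(int); print(g, h[g[1],g[0]].tolist() if 0<=g[0]<640 and 0<=g[1]<480 else None)
print(row([.379,.333,.25],down(np.radians(150))))
t=snap("top"); pickle.dump(t,open("t3.pkl","wb")); print([proj(t,X) for X in ([.5005,.1672,.2255],[.55,.047,.2265])])
E
```

```text
[0.50038138 0.16775939 0.37160417] 0.0332976807745095 [ 0.22 -0.2   1.74 -0.    1.6  -0.17]
[322 234] [17, 108, 170]
[322 381] [22, 105, 235]
[1.329, -0.326, 0.792, 0.0, 0.003, -0.418]
[array([269.9055987 , 247.58209022]), array([319.22417475, 225.99193066])]
```

>>> send_rows(steps=[[[-0.3, 0.4, -0.08, 0, 0, 0, 0], [1, 0.8, -0.16, 0, 0, 0, 0], [1, 0.8, -0.16, 0, 0, 0, 0], [1, 0.8, -0.16, 0, 0, 0, 0], [1, 0.8, -0.16, 0, 0, 0, 0]]])

```text
t: 63.0
ee_pos: [0.4324, 0.2684, 0.3693]
ee_rot: [0.002, 0.557, 0.83, -0.001]
wrist_force: [-0.0, 1.0, -0.2]
gripper_width: 0.0682
grip_force: 0.0
```

>>> send_rows(steps=[[[1, 0.4, -0.5, 0, 0, 0, 0], [1, 0.8, -0.5, 0, 0, 0, 0], [1, 0.8, -0.5, 0, 0, 0, 0], [1, 0.8, -0.5, 0, 0, 0, 0], [1, 0.8, -0.5, 0, 0, 0, 0]]])

```text
t: 63.62
ee_pos: [0.3179, 0.3511, 0.3696]
ee_rot: [0.003, 0.557, 0.83, -0.0]
wrist_force: [0.3, -0.2, -0.2]
gripper_width: 0.0953
grip_force: 0.0
```

```bash
python3 - <<'E'
from lan import *
w=snap("wrist"); pickle.dump(w,open("k1.pkl","wb")); print(pose()[0],proj(w,[.379,.333,.1]))
E
```

```text
[0.31795195 0.35098158 0.3695884 ] [366.33624748 243.4233949 ]
```

>>> send_rows(steps=[[[1, 0, 0.3, 0, 0, 0, 0], [1, 0, 0.6, 0, 0, 0, 0], [1, 0, 0.6, 0, 0, 0, 0], [1, 0, 0.6, 0, 0, 0, 0]]])

```text
t: 64.18
ee_pos: [0.4005, 0.3852, 0.3697]
ee_rot: [0.002, 0.557, 0.83, -0.0]
wrist_force: [-0.2, -0.2, -0.1]
gripper_width: 0.095
grip_force: 0.0
```

```bash
python3 - <<'E'
from lan import *
b=snap("wrist"); pickle.dump(b,open("k2.pkl","wb")); print(pose()[0])
a=pickle.load(open("k1.pkl","rb"))
for s in (a,b):
    c=proj(s,[.379,.333,.08]).round().astype(int); print(c)
    g=cv2.cvtColor(s["pixels"],cv2.COLOR_RGB2GRAY); 
    for y in range(c[1]-70,c[1]+71,7): print("".join("%4d"%g[y,x] for x in range(c[0]-84,c[0]+85,7)))
E
```

```text
[0.40012031 0.3853608  0.37010531]
[364 239]
  22  24  24  25  26  27  28  31  31  34  35  87  79  39 164 162 189 235 236 153  53  53  52  51  45
  24  23  24  26  27  28  30  32  33  35  83 144 169 130 165 170 194 236 236 236 237 235 101  54  95
  24  25  25  26  29  30  32  35  36  84 130 169 170 170 148 166 201 236 237 237 237 237 237 176  96
  26  31  29  29  30  32  34  36  70 146 168 170 170 170 170 157 177 237 237 236 237 236 237 229  98
  26  27  27  30  32  34  37  48 121 162 168 135 146  98 104 185 165 163 237 237 237 237 237 237 167
  25  28  28  34  42  44  44  97 218 225 167 105 166 167 166 165 234 238 172 237 237 237 237 237 237
  28  37  40  41  44  45  94 219 237 166 165  81 120 165 165 165 164 238 238 206 237 237 238 238 237
  37  39  40  42  44  63 187 237 227 165 165 219 196 153 165 164 164 234 238 239 219 238 238 238 238
  37  39  40  43  44 141 237 237 202 164 164 163 229 135 163 164 164 224 239 237 237 238 238 238 238
  37  39  42  43  45 222 237 237 225 163 163 163 193 229 103 163 162 236 238 235 238 238 238 238 238
  38  39  41  44  47  49 185 237 237 162 162 
[... 2496 characters left out ...]
35  38  39  43  44  47  50  53  56 164 237 218 238 238 206 238 238 239 238 238 238 238 238 238
  21  21  29  40  42  45  48  51  54  57 235 237 237 235 221 238 238 238 238 238 238 238 238 238 238
  16  22  28  39  42  45  48  51  54  58 237 237 237 237 237 237 238 238 238 238 238 238 238 238 238
  20  22  27  40  42  46  47  51  54 172 236 237 237 237 237 238 239 238 238 238 238 238 238 238 238
  22  23  25  40  43  45  46  51  53 236 237 237 237 237 237 237 237 238 238 238 238 238 238 238 238
  20  22  25  40  43  44  47  50  54 236 236 237 237 237 237 238 237 238 237 238 238 238 239 238 238
  20  23  26  40  43  45  46  50 170 236 236 237 237 237 237 237 237 237 238 237 238 238 238 223 182
```

```bash
python3 - <<'E'
from lan import *
from scipy.ndimage import map_coordinates
for f,p0,p1 in (("k1",(357,218),(380,245)),("k2",None,None)):
    s=pickle.load(open(f+".pkl","rb")); g=cv2.cvtColor(s["pixels"],cv2.COLOR_RGB2GRAY).astype(float)
    if f=="k2": p0,p1=(288,233),(302,247)
    p0,p1=np.array(p0,float),np.array(p1,float)
    for it in range(3):
        d=(p1-p0)/np.linalg.norm(p1-p0); n=np.array([-d[1],d[0]]); pts=[]
        for t in np.linspace(0,np.linalg.norm(p1-p0),15):
            k=np.arange(-9,9.1,.5); q=p0+t*d+k[:,None]*n; v=map_coordinates(g,[q[:,1],q[:,0]],order=1); wgt=np.clip(v-195,0,None); 
            if wgt.sum()>0: pts.append(q.T@wgt/wgt.sum())
        vx,vy,x,y=cv2.fitLine(np.array(pts,np.float32),cv2.DIST_HUBER,0,.01,.01).ravel(); dd=np.array([vx,vy]); dd*=np.sign(dd@d); c=np.array([x,y]); p0,p1=c+dd*((p0-c)@dd),c+dd*((p1-c)@dd)
    print(f,p0,p1,dd)
    t=np.arange(-25,60); q=p0+t[:,None]*dd; print("along",list(zip(t.tolist(),map_coordinates(g,[q[:,1],q[:,0]],order=1).astype(int).tolist())))
    m=(p0+p1)/2; k=np.arange(-10,11); q=m+k[:,None]*np.array([-dd[1],dd[0]]); print("across",map_coordinates(g,[q[:,1],q[:,0]],order=1).astype(int).tolist())
E
```

```text
k1 [358.73261935 216.68360731] [380.13372383 244.89839439] [0.6043288 0.796735 ]
along [(-25, 162), (-24, 166), (-23, 167), (-22, 174), (-21, 196), (-20, 214), (-19, 186), (-18, 163), (-17, 164), (-16, 166), (-15, 166), (-14, 164), (-13, 157), (-12, 136), (-11, 109), (-10, 99), (-9, 95), (-8, 91), (-7, 84), (-6, 79), (-5, 81), (-4, 84), (-3, 101), (-2, 147), (-1, 199), (0, 222), (1, 229), (2, 229), (3, 229), (4, 230), (5, 230), (6, 229), (7, 229), (8, 229), (9, 230), (10, 229), (11, 229), (12, 229), (13, 229), (14, 229), (15, 229), (16, 229), (17, 229), (18, 228), (19, 228), (20, 228), (21, 228), (22, 228), (23, 228), (24, 227), (25, 227), (26, 227), (27, 226), (28, 226), (29, 226), (30, 225), (31, 225), (32, 225), (33, 224), (34, 224), (35, 223), (36, 223), (37, 223), (38, 222), (39, 222), (40, 221), (41, 220), (42, 220), (43, 220), (44, 220), (45, 219), (46, 217), (47, 221), (48, 230), (49, 228), (50, 224), (51, 228), (52, 236), (53, 237), (54, 238), (55, 238), (56, 238), (57, 238), (58, 238), (59, 239)]
across [162, 161, 161, 158, 139, 136, 167, 207, 225, 228, 229, 227, 223, 205, 
[... 468 characters left out ...]
), (6, 230), (7, 230), (8, 229), (9, 229), (10, 229), (11, 229), (12, 229), (13, 229), (14, 228), (15, 228), (16, 228), (17, 228), (18, 227), (19, 227), (20, 227), (21, 227), (22, 226), (23, 226), (24, 225), (25, 226), (26, 224), (27, 216), (28, 209), (29, 222), (30, 235), (31, 238), (32, 239), (33, 238), (34, 238), (35, 238), (36, 236), (37, 233), (38, 222), (39, 208), (40, 214), (41, 230), (42, 237), (43, 237), (44, 238), (45, 238), (46, 237), (47, 238), (48, 238), (49, 238), (50, 237), (51, 238), (52, 238), (53, 238), (54, 238), (55, 238), (56, 238), (57, 238), (58, 238), (59, 238)]
across [95, 90, 87, 87, 90, 106, 151, 201, 224, 229, 229, 227, 222, 206, 178, 159, 158, 159, 160, 160, 159]
```

```bash
python3 - <<'E'
from lan import *
V={}
for f,p,d,t0,t1 in (("k1",(358.73,216.68),(.60433,.79674),-1.8,46.8),("k2",(288.61,232.51),(.62971,.77683),-22.2,27.8)):
    s=pickle.load(open(f+".pkl","rb")); p,d=np.array(p),np.array(d); e,g=p+t0*d,p+t1*d; V[f]=(s,e,g)
    E,G=onz(s,e,.109),onz(s,g,.109); u=G-E; print(f,E.round(4),G.round(4),"mid",((E+G)/2).round(4),"len",np.linalg.norm(u).round(4),"dir",np.degrees(np.arctan2(u[1],u[0])).round(1))
a,b=V["k1"],V["k2"]
for i in (1,2): print(tri([(a[0],a[i]),(b[0],b[i])]))
E
```

```text
k1 [0.3558 0.3597 0.109 ] [0.403  0.3324 0.109 ] mid [0.3794 0.3461 0.109 ] len 0.0546 dir -30.1
k2 [0.3558 0.3601 0.109 ] [0.4031 0.3327 0.109 ] mid [0.3795 0.3464 0.109 ] len 0.0547 dir -30.1
(array([0.3558751 , 0.35982701, 0.10830793]), [0.00018348384671510695, 0.00018348384671523432])
(array([0.40326295, 0.33229112, 0.1079732 ]), [0.00012128553517573701, 0.00012128553517567324])
```

```bash
python3 - <<'E'
from h import *
print(row([.3786,.3459,.25],down(np.radians(149.9))))
E
```

```text
[-0.186, -0.235, 0.801, 0.001, 0.003, -0.418]
```

>>> send_rows(steps=[[[1, -0.1, -0.1, 0.2, 0, 0, -0.1], [1, -0.186, -0.235, 0.5, 0, 0, -0.2], [0.3, -0.186, -0.235, 0.801, 0, 0.003, -0.418], [0.3, -0.186, -0.235, 0.801, 0, 0.003, -0.418], [0.3, -0.186, -0.235, 0.801, 0, 0.003, -0.418], [0.3, -0.186, -0.235, 0.801, 0, 0.003, -0.418], [0.3, -0.186, -0.235, 0.801, 0, 0.003, -0.418]]])

```text
t: 65.1
ee_pos: [0.3789, 0.3469, 0.251]
ee_rot: [0.001, 0.259, 0.966, 0.001]
wrist_force: [-0.1, 0.5, -0.3]
gripper_width: 0.0624
grip_force: 0.0
```

```bash
python3 - <<'E'
from h import *
p,R,o=pose(); print(p,o["joints"].round(2),row([.3786,.3459,.10],down(np.radians(149.9))),o["wrist_torque"])
w=snap("wrist"); g=cv2.cvtColor(w["pixels"],cv2.COLOR_RGB2GRAY); c=proj(w,[.3786,.3459,.109]); e=proj(w,np.array([.3786,.3459,.109])+.028*np.array([np.cos(2.616),np.sin(2.616),0])); print(c,e)
for y in (int(e[1])+8,int(c[1])): print(g[y,295:350].tolist())
E
```

```text
[0.3788845  0.34685662 0.25100148] [ 0.64 -0.2   1.93  0.    1.4  -0.41] [-0.0, -0.01, 1.007, 0.002, 0.001, 0.0] [-0.03321133 -0.04710068 -0.02762814]
[320.30359761 235.70971315] [320.30293346 199.65511624]
[93, 92, 92, 92, 92, 92, 92, 93, 93, 93, 94, 93, 94, 93, 93, 93, 93, 93, 92, 94, 106, 119, 128, 133, 137, 138, 138, 139, 140, 139, 133, 120, 103, 94, 94, 95, 95, 95, 95, 96, 95, 96, 96, 96, 96, 96, 96, 96, 97, 96, 96, 96, 97, 96, 97]
[95, 95, 95, 95, 95, 95, 95, 96, 96, 95, 96, 96, 96, 95, 96, 96, 96, 96, 95, 97, 105, 119, 129, 134, 138, 139, 139, 139, 140, 139, 135, 124, 108, 100, 98, 98, 97, 97, 98, 98, 98, 98, 98, 98, 98, 98, 98, 98, 98, 98, 98, 99, 99, 99, 100]
```

>>> send_rows(steps=[[[0.3, 0, -0.01, 0.3, 0, 0, 0], [0.3, 0, -0.01, 0.7, 0, 0, 0], [0.3, 0, -0.01, 1, 0, 0, 0], [0.3, 0, -0.01, 1, 0, 0, 0], [0.3, 0, -0.01, 1, 0, 0, 0], [-0.4, 0, -0.01, 1, 0, 0, 0], [-1, 0, -0.01, 1, 0, 0, 0], [-1, 0, -0.01, 1, 0, 0, 0], [-1, 0, -0.01, 1, 0, 0, 0], [-1, 0, -0.01, 1, 0, 0, 0], [-1, 0, -0.01, 1, 0, 0, 0], [-1, 0, -0.01, 1, 0, 0, 0]]])

```text
t: 66.65
ee_pos: [0.3787, 0.3466, 0.0999]
ee_rot: [0.001, 0.259, 0.966, 0.002]
wrist_force: [2.4, 4.1, -3.9]
gripper_width: 0.0097
grip_force: 30.0
```

>>> send_rows(steps=[[[-1, 0, 0, 0, 0, 0, 0.1], [-1, 0, 0, 0, 0, 0, 0.2], [-1, 0, 0, 0, 0, 0, 0.3], [-1, 0, 0, 0, 0, 0, 0.4], [-1, 0, 0, 0, 0, 0, 0.5], [-1, 0, 0, 0, 0, 0, 0.5], [-1, 0, 0, 0, 0, 0, 0.5]]])

```text
t: 67.53
ee_pos: [0.3797, 0.3473, 0.0999]
ee_rot: [0.0, 0.609, 0.793, 0.004]
wrist_force: [6.8, 7.5, -7.8]
gripper_width: 0.0104
grip_force: 30.0
```

```bash
cat > ky.py <<'E'
from h import *
p,R,o=pose(); x=R.as_matrix()[:,0]; print(p.round(4),"yaw",np.degrees(np.arctan2(x[1],x[0])).round(1),"q",o["joints"].round(2),"tau",o["wrist_torque"].round(3),"F",o["wrist_force"].round(1),"w",round(o["gripper_width"],4),o["t"])
E
python3 ky.py
```

```text
[0.3797 0.3473 0.0999] yaw 105.0 q [ 0.64 -0.06  2.07  0.    1.12  0.37] tau [ 1.195 -0.99  -0.097] F [ 6.8  7.5 -7.8] w 0.0104 67.525
```

>>> send_rows(steps=[[[-1, 0, 0, 0, 0, 0, 0.1], [-1, 0, 0, 0, 0, 0, 0.2], [-1, 0, 0, 0, 0, 0, 0.3], [-1, 0, 0, 0, 0, 0, 0.4], [-1, 0, 0, 0, 0, 0, 0.5], [-1, 0, 0, 0, 0, 0, 0.6], [-1, 0, 0, 0, 0, 0, 0.7], [-1, 0, 0, 0, 0, 0, 0.7], [-1, 0, 0, 0, 0, 0, 0.7]]])

```text
t: 68.65
ee_pos: [0.3814, 0.3468, 0.1]
ee_rot: [-0.001, 0.934, 0.358, 0.005]
wrist_force: [12.8, 5.9, -11.2]
gripper_width: 0.0101
grip_force: 30.0
```

```bash
python3 ky.py
```

```text
[0.3814 0.3468 0.1   ] yaw 42.0 q [ 0.63 -0.06  2.07 -0.    1.12  1.47] tau [ 0.884 -1.875 -0.054] F [ 12.8   5.9 -11.2] w 0.0101 68.65
```

>>> send_rows(steps=[[[-0.5, 0, 0, 0, 0, 0, 0], [-0.5, 0, 0, 0, 0, 0, 0], [-0.5, 0, 0, 0, 0, 0, 0], [-0.5, 0, 0, 0, 0, 0, 0]]])

```text
t: 69.15
ee_pos: [0.3779, 0.3454, 0.0999]
ee_rot: [-0.0, 0.934, 0.358, 0.001]
wrist_force: [0.2, -0.3, 0.2]
gripper_width: 0.0239
grip_force: 0.0
```

```bash
python3 ky.py; python3 - <<'E'
from h import *
p,R,o=pose(); print(row([.3835,.3478,.0985],down(np.radians(42))))
# wing edges in the wrist view vs centre column
w=snap("wrist"); g=cv2.cvtColor(w["pixels"],cv2.COLOR_RGB2GRAY); c=proj(w,p+R.apply([0,0,-.009])); e=proj(w,p+R.apply([.028,0,-.009])); print(c,e)
for y in range(int(e[1])-14,int(c[1]),6): print(y,g[y,280:364:2].tolist())
E
```

```text
[0.3779 0.3454 0.0999] yaw 42.0 q [ 0.64 -0.06  2.07  0.    1.13  1.47] tau [-0.073  0.112  0.024] F [ 0.2 -0.3  0.2] w 0.0239 69.15
[0.038, 0.013, 0.009, -0.0, -0.001, -0.0]
[323.76590616 317.86788115] [323.86023767 249.51206981]
235 [89, 88, 89, 89, 89, 89, 89, 89, 89, 89, 89, 89, 88, 89, 89, 89, 89, 81, 76, 79, 81, 81, 81, 82, 80, 81, 81, 79, 81, 88, 89, 90, 89, 90, 89, 90, 91, 91, 91, 90, 91, 90]
241 [87, 88, 87, 88, 88, 87, 87, 88, 88, 88, 88, 88, 88, 88, 88, 87, 87, 77, 76, 77, 78, 78, 79, 79, 80, 81, 82, 79, 78, 85, 88, 88, 89, 89, 88, 88, 89, 89, 90, 91, 90, 90]
247 [87, 87, 88, 87, 87, 87, 87, 87, 87, 87, 86, 86, 87, 87, 86, 88, 84, 92, 109, 114, 115, 116, 118, 118, 116, 116, 115, 113, 103, 84, 87, 88, 88, 88, 88, 89, 88, 89, 88, 88, 88, 89]
253 [86, 87, 86, 87, 86, 87, 86, 87, 86, 87, 87, 86, 87, 86, 86, 87, 86, 104, 119, 127, 129, 131, 131, 130, 128, 128, 128, 124, 113, 92, 86, 87, 87, 87, 87, 87, 88, 88, 88, 88, 88, 88]
259 [85, 85, 85, 86, 85, 85, 85, 85, 85, 86, 85, 86, 85, 86, 85, 85, 84, 103, 119, 127, 129, 131, 130, 130, 129, 128, 127, 124, 112, 89, 86, 86, 86, 86, 8
[... 1005 characters left out ...]
, 81, 83, 83, 83, 83, 83, 84, 94, 103, 117, 125, 127, 129, 128, 127, 126, 125, 126, 121, 107, 84, 82, 83, 83, 79, 44, 29, 29, 31, 30, 27, 28, 28]
301 [23, 23, 24, 26, 26, 27, 26, 25, 45, 80, 82, 82, 83, 83, 82, 82, 82, 101, 117, 124, 127, 128, 129, 127, 126, 126, 124, 120, 107, 83, 82, 83, 82, 78, 40, 29, 28, 30, 29, 27, 25, 27]
307 [23, 23, 23, 26, 27, 25, 25, 26, 44, 79, 81, 82, 82, 82, 82, 81, 82, 100, 116, 124, 126, 128, 128, 126, 125, 125, 124, 119, 106, 82, 82, 82, 82, 77, 39, 27, 28, 28, 29, 29, 26, 26]
313 [23, 23, 24, 27, 25, 25, 25, 27, 43, 79, 82, 82, 82, 82, 82, 82, 82, 100, 116, 123, 126, 128, 128, 126, 125, 124, 125, 118, 106, 84, 82, 82, 82, 77, 38, 27, 27, 27, 28, 28, 27, 26]
```

>>> send_rows(steps=[[[0.3, 0, 0, -0.15, 0, 0, 0], [0.3, 0.015, 0.004, -0.35, 0, 0, 0], [0.3, 0.015, 0.004, -0.35, 0, 0, -0.3], [0.3, 0.015, 0.004, -0.35, 0, 0, -0.6], [0.3, 0.015, 0.004, -0.35, 0, 0, -1], [0.3, 0.015, 0.004, -0.35, 0, 0, -1], [0.3, 0.015, 0.004, -0.35, 0, 0, -1], [0.3, 0.015, 0.004, -0.35, 0, 0, -1], [0.3, 0.015, 0.004, -0.35, 0, 0, -1], [0.3, 0.015, 0.004, -0.35, 0, 0, -1], [0.3, 0.015, 0.004, -0.35, 0, 0, -1], [0.3, 0.015, 0.004, -0.35, 0, 0, -1]]])

```text
t: 70.7
ee_pos: [0.38, 0.3465, 0.1524]
ee_rot: [0.0, 0.407, 0.913, 0.001]
wrist_force: [0.8, 0.1, 0.6]
gripper_width: 0.0617
grip_force: 0.0
```

>>> send_rows(steps=[[[0.3, 0, 0, 0, 0, 0, -0.3], [0.3, 0, 0, 0, 0, 0, -0.6], [0.3, 0, 0, 0, 0, 0, -1], [0.3, 0, 0, 0, 0, 0, -1], [0.3, 0, 0, 0, 0, 0, -1], [0.3, 0, 0, 0, 0, 0, -1], [0.3, 0, 0, 0, 0, 0, -1], [0.3, 0, 0, 0, 0, 0, -1], [0.3, 0, 0, 0, 0, 0, -1], [0.3, 0, 0, 0, 0, 0, -1]]])

```text
t: 71.95
ee_pos: [0.38, 0.3465, 0.1524]
ee_rot: [0.001, -0.357, 0.934, 0.0]
wrist_force: [1.0, -0.3, -0.5]
gripper_width: 0.0618
grip_force: 0.0
```

```bash
python3 ky.py; python3 - <<'E'
from h import *
p,R,o=pose(); print(row([.3798,.3464,.0999],down(np.radians(222))))
w=snap("wrist"); g=cv2.cvtColor(w["pixels"],cv2.COLOR_RGB2GRAY); c=proj(w,[.3798,.3464,.109]); e=proj(w,np.array([.3798,.3464,.109])+.028*np.array([np.cos(np.radians(222)),np.sin(np.radians(222)),0])); print(c,e)
for y in range(int(e[1])-12,int(c[1])+6,6): print(y,g[y,280:364:2].tolist())
E
```

```text
[0.38   0.3465 0.1524] yaw -138.1 q [ 0.63 -0.11  2.03  0.    1.22 -1.67] tau [ 0.051  0.064 -0.014] F [ 1.  -0.3 -0.5] w 0.0618 71.95
[0.002, 0.001, 0.35, 0.0, 0.001, -0.001]
[320.62718897 276.3901924 ] [320.48157413 224.24875534]
212 [100, 100, 100, 99, 100, 100, 99, 100, 99, 99, 99, 99, 99, 99, 99, 99, 99, 98, 96, 96, 96, 95, 97, 97, 99, 99, 100, 99, 100, 99, 100, 114, 125, 101, 99, 98, 99, 97, 98, 98, 107, 104]
218 [99, 100, 100, 99, 100, 100, 100, 100, 99, 99, 99, 99, 99, 99, 98, 99, 85, 77, 78, 79, 80, 79, 81, 79, 79, 94, 98, 98, 99, 99, 99, 99, 98, 99, 98, 98, 99, 98, 98, 98, 97, 97]
224 [99, 99, 99, 99, 100, 100, 100, 99, 99, 99, 99, 99, 99, 98, 99, 95, 86, 98, 100, 102, 103, 102, 101, 101, 92, 91, 99, 98, 99, 98, 98, 98, 99, 99, 98, 98, 98, 97, 97, 97, 97, 97]
230 [100, 99, 98, 99, 99, 99, 99, 98, 99, 99, 98, 99, 99, 98, 98, 94, 107, 127, 133, 134, 137, 140, 141, 138, 119, 95, 97, 98, 98, 98, 98, 97, 98, 98, 97, 97, 98, 97, 97, 96, 96, 97]
236 [99, 99, 99, 98, 98, 98, 99, 99, 98, 98, 98, 99, 98, 98, 98, 92, 107, 127, 133, 134, 136, 140, 141, 137, 119, 95, 97, 97, 98, 97, 98,
[... 629 characters left out ...]
96, 97, 97, 97, 96, 95, 96, 123, 133, 108, 127, 133, 135, 137, 142, 140, 134, 116, 126, 138, 110, 95, 95, 95, 95, 95, 96, 96, 96, 95, 95, 95, 95, 94, 94]
266 [97, 96, 96, 97, 97, 96, 97, 96, 96, 97, 96, 96, 96, 95, 96, 98, 105, 127, 134, 135, 138, 140, 139, 133, 115, 108, 99, 95, 96, 94, 95, 95, 95, 95, 96, 95, 95, 94, 95, 94, 93, 94]
272 [97, 97, 96, 96, 96, 96, 96, 96, 96, 96, 96, 96, 96, 95, 95, 94, 104, 126, 133, 135, 138, 140, 139, 134, 115, 95, 95, 95, 95, 95, 95, 96, 95, 95, 94, 94, 94, 94, 94, 94, 94, 94]
278 [96, 96, 96, 96, 96, 96, 95, 95, 96, 96, 94, 95, 95, 96, 95, 94, 103, 125, 134, 136, 138, 140, 138, 133, 115, 95, 95, 95, 94, 94, 94, 94, 94, 94, 94, 94, 94, 94, 94, 94, 94, 94]
```

>>> send_rows(steps=[[[0.3, 0, 0, 0.2, 0, 0, 0], [0.3, 0, 0, 0.35, 0, 0, 0], [0.3, 0, 0, 0.35, 0, 0, 0], [0.3, 0, 0, 0.35, 0, 0, 0], [-0.4, 0, 0, 0.35, 0, 0, 0], [-1, 0, 0, 0.35, 0, 0, 0], [-1, 0, 0, 0.35, 0, 0, 0], [-1, 0, 0, 0.35, 0, 0, 0], [-1, 0, 0, 0.35, 0, 0, 0], [-1, 0, 0, 0.35, 0, 0, 0], [-1, 0, 0, 0.35, 0, 0, 0]]])

```text
t: 73.38
ee_pos: [0.3805, 0.346, 0.0999]
ee_rot: [0.001, -0.358, 0.934, -0.0]
wrist_force: [1.7, -2.8, 0.4]
gripper_width: 0.01
grip_force: 30.0
```

>>> send_rows(steps=[[[-1, 0, 0, 0, 0, 0, 0.1], [-1, 0, 0, 0, 0, 0, 0.2], [-1, 0, 0, 0, 0, 0, 0.3], [-1, 0, 0, 0, 0, 0, 0.4], [-1, 0, 0, 0, 0, 0, 0.4], [-1, 0, 0, 0, 0, 0, 0.4]]])

```text
t: 74.12
ee_pos: [0.3806, 0.3459, 0.0998]
ee_rot: [0.001, -0.054, 0.999, -0.0]
wrist_force: [3.4, -4.2, 0.3]
gripper_width: 0.0097
grip_force: 30.0
```

```bash
python3 ky.py
```

```text
[0.3806 0.3459 0.0998] yaw -173.8 q [ 0.63 -0.05  2.07 -0.    1.12 -1.04] tau [-0.761 -0.556 -0.03 ] F [ 3.4 -4.2  0.3] w 0.0097 74.125
```

>>> send_rows(steps=[[[-1, 0, 0, 0, 0, 0, 0.1], [-1, 0, 0, 0, 0, 0, 0.2], [-1, 0, 0, 0, 0, 0, 0.3], [-1, 0, 0, 0, 0, 0, 0.4], [-1, 0, 0, 0, 0, 0, 0.4], [-1, 0, 0, 0, 0, 0, 0.4]]])

```text
t: 74.88
ee_pos: [0.3805, 0.3458, 0.0999]
ee_rot: [0.001, 0.257, 0.966, -0.0]
wrist_force: [3.3, -5.8, 0.6]
gripper_width: 0.0097
grip_force: 30.0
```

```bash
python3 ky.py
```

```text
[0.3805 0.3458 0.0999] yaw 150.2 q [ 0.63 -0.05  2.07 -0.    1.13 -0.42] tau [-0.883 -0.578 -0.015] F [ 3.3 -5.8  0.6] w 0.0097 74.875
```

>>> send_rows(steps=[[[-1, 0, 0, 0, 0, 0, 0.1], [-1, 0, 0, 0, 0, 0, 0.2], [-1, 0, 0, 0, 0, 0, 0.25], [-1, 0, 0, 0, 0, 0, 0.25], [-1, 0, 0, 0, 0, 0, 0.25]]])

```text
t: 75.5
ee_pos: [0.3805, 0.3457, 0.0999]
ee_rot: [0.001, 0.441, 0.898, -0.0]
wrist_force: [2.4, -4.6, 1.2]
gripper_width: 0.0098
grip_force: 30.0
```

```bash
python3 ky.py
```

```text
[0.3805 0.3457 0.0999] yaw 127.7 q [ 0.63 -0.05  2.07 -0.    1.13 -0.02] tau [-0.989 -0.542  0.001] F [ 2.4 -4.6  1.2] w 0.0098 75.5
```

>>> send_rows(steps=[[[-1, 0, 0, 0, 0, 0, 0.1], [-1, 0, 0, 0, 0, 0, 0.2], [-1, 0, 0, 0, 0, 0, 0.25], [-1, 0, 0, 0, 0, 0, 0.25], [-1, 0, 0, 0, 0, 0, 0.25]]])

```text
t: 76.12
ee_pos: [0.3804, 0.3457, 0.0999]
ee_rot: [0.001, 0.608, 0.794, 0.0]
wrist_force: [1.9, -5.2, 1.0]
gripper_width: 0.01
grip_force: 30.0
```

```bash
echo 'print(o["joint_torque"].round(3))' >> ky.py; python3 ky.py
```

```text
[0.3804 0.3457 0.0999] yaw 105.2 q [ 0.63 -0.05  2.07 -0.    1.13  0.37] tau [-1.087 -0.462 -0.06 ] F [ 1.9 -5.2  1. ] w 0.01 76.125
[  2.911 -29.849 -32.719   1.568  -0.297  -0.039]
```

>>> send_rows(steps=[[[-1, 0, 0, 0, 0, 0, 0.1], [-1, 0, 0, 0, 0, 0, 0.2], [-1, 0, 0, 0, 0, 0, 0.2], [-1, 0, 0, 0, 0, 0, 0.2]]])

```text
t: 76.62
ee_pos: [0.3803, 0.3457, 0.0998]
ee_rot: [0.001, 0.724, 0.689, 0.0]
wrist_force: [3.0, -5.3, 1.4]
gripper_width: 0.01
grip_force: 30.0
```

```bash
python3 ky.py
```

```text
[0.3803 0.3457 0.0998] yaw 87.2 q [ 0.63 -0.05  2.07 -0.    1.13  0.68] tau [-1.127 -0.383 -0.071] F [ 3.  -5.3  1.4] w 0.01 76.625
[  2.848 -29.818 -32.775   1.544  -0.394  -0.034]
```

>>> send_rows(steps=[[[-1, 0, 0, 0, 0, 0, 0.08], [-1, 0, 0, 0, 0, 0, 0.15], [-1, 0, 0, 0, 0, 0, 0.15], [-1, 0, 0, 0, 0, 0, 0.15]]])

```text
t: 77.12
ee_pos: [0.3803, 0.3457, 0.0999]
ee_rot: [0.001, 0.8, 0.6, 0.0]
wrist_force: [2.6, -4.5, 1.2]
gripper_width: 0.0097
grip_force: 30.0
```

```bash
python3 ky.py
```

```text
[0.3803 0.3457 0.0999] yaw 73.7 q [ 0.63 -0.05  2.07 -0.    1.13  0.92] tau [-1.13  -0.292  0.252] F [ 2.6 -4.5  1.2] w 0.0097 77.125
[  2.507 -29.807 -32.809   1.592  -0.452   0.22 ]
```

>>> send_rows(steps=[[[-1, 0, 0, 0, 0, 0, 0.08], [-1, 0, 0, 0, 0, 0, 0.15], [-1, 0, 0, 0, 0, 0, 0.15], [-1, 0, 0, 0, 0, 0, 0.15]]])

```text
t: 77.62
ee_pos: [0.3806, 0.3467, 0.1]
ee_rot: [-0.0, 0.865, 0.502, 0.001]
wrist_force: [4.5, -0.6, -1.7]
gripper_width: 0.0141
grip_force: 34.3
```

```bash
python3 ky.py
```

```text
[0.3806 0.3467 0.1   ] yaw 60.2 q [ 0.63 -0.05  2.07 -0.    1.12  1.15] tau [-0.233 -0.66   0.826] F [ 4.5 -0.6 -1.7] w 0.0141 77.625
[  1.046 -30.659 -31.889   1.222   0.759   0.851]
```

>>> send_rows(steps=[[[-0.3, 0, 0, 0, 0, 0, 0], [0.3, 0, 0, 0, 0, 0, 0], [0.3, 0, 0, 0, 0, 0, 0], [0.3, 0, 0, 0, 0, 0, 0], [0.3, 0, 0, -0.3, 0, 0, 0], [0.3, 0, 0, -0.6, 0, 0, 0], [0.3, 0, 0, -1, 0, 0, 0], [0.3, 0, 0, -1, 0, 0, 0], [0.3, 0, 0, -1, 0, 0, 0]]])

```text
t: 78.75
ee_pos: [0.3798, 0.3463, 0.2496]
ee_rot: [-0.0, 0.866, 0.5, 0.001]
wrist_force: [0.1, -0.4, -0.7]
gripper_width: 0.0617
grip_force: 0.0
```

```bash
python3 ky.py; python3 - <<'E'
from h import *
w=snap("wrist"); g=cv2.cvtColor(w["pixels"],cv2.COLOR_RGB2GRAY); c0=np.array([.3798,.3464,.109])
c=proj(w,c0).round(1); print("centre",c)
for a in (60,68,72,76,80): print(a,proj(w,c0+.028*np.array([np.cos(np.radians(a)),np.sin(np.radians(a)),0])).round(1))
for y in range(int(c[1])-42,int(c[1])+30,6): print(y,g[y,270:374:3].tolist())
E
```

```text
[0.3798 0.3463 0.2496] yaw 60.0 q [ 0.63 -0.19  1.93  0.    1.4   1.16] tau [-0.129  0.105 -0.023] F [ 0.1 -0.4 -0.7] w 0.0617 78.75
[ 1.2000e-02 -2.9149e+01 -3.8222e+01  7.1000e-02 -9.8000e-02  1.0000e-03]
centre [322.8 234.8]
60 [322.8 198.5]
68 [317.6 198.9]
72 [315.1 199.3]
76 [312.6 199.9]
80 [310.1 200.7]
192 [163, 164, 164, 164, 164, 164, 165, 164, 116, 92, 92, 93, 94, 94, 93, 93, 94, 94, 95, 95, 95, 96, 95, 96, 97, 97, 97, 106, 164, 171, 171, 184, 219, 153, 140]
198 [163, 164, 164, 164, 164, 164, 130, 91, 90, 91, 91, 91, 92, 88, 80, 80, 81, 82, 94, 94, 95, 95, 95, 96, 96, 97, 97, 97, 98, 127, 169, 186, 197, 161, 140]
204 [162, 162, 163, 163, 163, 118, 91, 91, 91, 91, 91, 91, 91, 104, 126, 132, 134, 104, 91, 93, 94, 94, 94, 95, 96, 95, 96, 97, 97, 98, 114, 213, 203, 167, 150]
210 [162, 163, 163, 162, 133, 89, 90, 90, 90, 90, 90, 90, 90, 93, 123, 129, 135, 127, 85, 93, 94, 94, 94, 95, 94, 95, 96, 96, 96, 97, 97, 150, 201, 169, 158]
216 [155, 161, 162, 159, 96, 90, 89, 90, 89, 90, 90, 90, 90, 91, 104, 128, 133, 134, 104, 84, 92, 93, 93, 94, 95, 94, 95, 96, 96, 97, 97, 140, 185, 
[... 467 characters left out ...]
4, 176, 168, 167]
240 [206, 167, 229, 236, 236, 181, 151, 153, 116, 98, 90, 89, 89, 89, 90, 89, 102, 129, 133, 133, 105, 88, 110, 92, 93, 93, 93, 94, 95, 95, 130, 236, 238, 238, 237]
246 [81, 203, 206, 232, 236, 236, 204, 152, 152, 153, 153, 145, 92, 89, 90, 89, 90, 120, 132, 134, 125, 109, 157, 157, 157, 157, 158, 158, 158, 200, 237, 238, 238, 238, 238]
252 [43, 121, 193, 225, 235, 236, 236, 234, 187, 151, 149, 99, 89, 88, 90, 89, 90, 101, 129, 132, 132, 107, 144, 156, 156, 156, 157, 177, 233, 237, 237, 238, 237, 238, 238]
258 [42, 44, 63, 197, 233, 236, 235, 236, 235, 232, 153, 100, 89, 89, 88, 88, 88, 89, 119, 131, 133, 125, 120, 155, 168, 224, 236, 236, 236, 237, 236, 237, 237, 237, 237]
```

```bash
python3 - <<'E'
from h import *
for n in("top","scene"):
    s=snap(n); h=cv2.cvtColor(s["pixels"],cv2.COLOR_RGB2HSV)
    for X in ([.5005,.1672,.2255],[.55,.047,.2265]):
        g=proj(s,X).round().astype(int); print(n,g,h[g[1]-2:g[1]+3:2,g[0]-2:g[0]+3:2].reshape(-1,3).tolist())
    m=((h[...,0]>15)&(h[...,0]<32)&(h[...,1]>50)&(h[...,1]<160)&(h[...,2]>110)).astype(np.uint8); k,l,st,c=cv2.connectedComponentsWithStats(m)
    print([(st[i].tolist()) for i in range(1,k) if st[i,4]>60 and 130<c[i][0]<530 and 100<c[i][1]<330])
E
```

```text
top [270 248] [[25, 27, 229], [25, 49, 234], [24, 80, 238], [25, 91, 238], [24, 97, 239], [24, 103, 238], [23, 100, 238], [20, 108, 227], [20, 92, 200]]
top [319 226] [[30, 5, 237], [25, 20, 239], [24, 87, 238], [24, 72, 237], [25, 91, 240], [24, 105, 241], [24, 102, 240], [23, 107, 235], [21, 109, 225]]
[[365, 169, 29, 29, 453], [305, 218, 31, 30, 506], [258, 238, 31, 30, 468], [129, 264, 86, 90, 1823]]
scene [366 244] [[22, 134, 247], [22, 133, 246], [22, 139, 243], [17, 154, 162], [18, 151, 208], [21, 138, 245], [17, 149, 101], [17, 153, 105], [17, 156, 121]]
scene [308 223] [[22, 131, 247], [22, 134, 244], [21, 140, 240], [18, 154, 192], [21, 140, 243], [22, 135, 248], [16, 156, 106], [17, 160, 113], [17, 158, 160]]
[[181, 97, 82, 45, 999], [500, 108, 54, 25, 1023], [402, 158, 63, 52, 716], [295, 217, 29, 13, 153], [353, 236, 31, 15, 187], [305, 242, 14, 12, 103], [362, 262, 15, 11, 102], [286, 293, 37, 43, 267], [266, 314, 18, 13, 103]]
```

```bash
python3 -c "
from bench import ticket
print(ticket.sign_off())"
```

```text
the job is handed in; nothing more can be done
None
```

I handed the job in: both arms are hooked into the rack, one lantern hangs on each (only two were there), and the key is wound to its stop. The jar, cup, bottle and pink look-alike were left alone.

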